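# Nest the saucepans in the pantry pull-out

### The job

Put the saucepans away in the pull-out tray: take the spice jars out of the largest pan and stand them upright in the low wooden spice rack, then nest the other saucepans inside the largest one in order of size, every pan sitting level and the handles fanned out so that no two point the same way (30 degrees or more between any two). Once all that is done, press the catch plunger on the tray's ledge right down to its stop and let it go; do not tip the jars over, and leave the rest of the things on the counter where they stand.

Things in the scene. Friction and masses are not known exactly. Their poses are not given: they have to be found in the camera images.
- tray: fixed light-wood pull-out tray. Origin: centre of the underside of its square well. Well 170 mm square inside, floor 8 mm above the worktop, walls 20 mm high; on its +y side a ledge 80 mm wide carries the catch plunger. x points away from the robot (yaw varies a little)
- plunger (a joint): spring travel of the catch plunger on the tray's ledge, m: 0 up, 0.014 fully down at its stop; about 1.2 N to start it, about 9.6 N to hold it at the stop; it springs back up when let go
- plunger_top (a point): centre of the top of the plunger's round black head (38 mm across), about 70 mm above the worktop when up; at tray x 50 mm, y 140 mm
- rack: fixed low wooden spice rack for the jars: an open tray 80 by 260 by 16 mm outside, walls 6 mm, inner floor 6 mm above its underside. Origin: centre of its underside; its long side lies along its y
- pan_a: the largest steel saucepan, outer diameter 140 mm, 60 mm high, wall 3 mm, floor 5 mm thick, about 500 g. Origin: centre of its underside; z up; x points along its handle. Handle: one straight level black bar 18 mm wide and 12 mm thick, from the wall out to 150 mm from the pan's axis, its mid-height 64 mm above the pan's underside (so it stands 10 mm above the rim). It stands in the tray's well from the start, with the jars standing inside it
- pan_b: the second largest steel saucepan, outer diameter 114 mm, 62 mm high, wall 3 mm, floor 5 mm thick, about 300 g. Origin: centre of its underside; z up; x points along its handle. Handle: one straight level black bar 18 mm wide and 12 mm thick, from the wall out to 145 mm from the pan's axis, its mid-height 66 mm above the pan's underside (so it stands 10 mm above the rim). May be absent
- pan_c: the third steel saucepan, outer diameter 88 mm, 64 mm high, wall 3 mm, floor 5 mm thick, about 220 g. Origin: centre of its underside; z up; x points along its handle. Handle: one straight level black bar 18 mm wide and 12 mm thick, from the wall out to 140 mm from the pan's axis, its mid-height 68 mm above the pan's underside (so it stands 10 mm above the rim). May be absent
- pan_d: the smallest steel saucepan, outer diameter 64 mm, 66 mm high, wall 3 mm, floor 5 mm thick, about 160 g. Origin: centre of its underside; z up; x points along its handle. Handle: one straight level black bar 18 mm wide and 12 mm thick, from the wall out to 135 mm from the pan's axis, its mid-height 70 mm above the pan's underside (so it stands 10 mm above the rim). May be absent
- pan_a_grip (a point): point on the middle of the handle of pan_a, 105 mm from the pan's axis, at the handle's mid-height; a good place to pinch it from above, outside the rim of the largest pan once nested
- pan_b_grip (a point): point on the middle of the handle of pan_b, 105 mm from the pan's axis, at the handle's mid-height; a good place to pinch it from above, outside the rim of the largest pan once nested
- pan_c_grip (a point): point on the middle of the handle of pan_c, 105 mm from the pan's axis, at the handle's mid-height; a good place to pinch it from above, outside the rim of the largest pan once nested
- pan_d_grip (a point): point on the middle of the handle of pan_d, 105 mm from the pan's axis, at the handle's mid-height; a good place to pinch it from above, outside the rim of the largest pan once nested
- jar_1: amber glass spice jar with a metal lid, 40 mm diameter, 90 mm high, 120 g. Origin: centre of its underside; z up. Stands in the largest pan at the start, about 40 mm from its axis, the jars a quarter turn apart. May be absent
- jar_2: amber glass spice jar with a metal lid, 40 mm diameter, 90 mm high, 120 g. Origin: centre of its underside; z up. Stands in the largest pan at the start, about 40 mm from its axis, the jars a quarter turn apart. May be absent
- jar_3: amber glass spice jar with a metal lid, 40 mm diameter, 90 mm high, 120 g. Origin: centre of its underside; z up. Stands in the largest pan at the start, about 40 mm from its axis, the jars a quarter turn apart. May be absent
- jar_4: amber glass spice jar with a metal lid, 40 mm diameter, 90 mm high, 120 g. Origin: centre of its underside; z up. Stands in the largest pan at the start, about 40 mm from its axis, the jars a quarter turn apart. May be absent
- salt_pot: bystander, to be left alone: terracotta salt pot, 60 mm wide, 48 mm high. Origin: centre of its underside
- oil: bystander, to be left alone: oil bottle, 68 mm wide, 220 mm high. Origin: centre of its underside
- tin: bystander, to be left alone: metal tin, 90 mm wide, 120 mm high. Origin: centre of its underside
- big_jar: bystander, to be left alone: large clear jar, 90 mm wide, 150 mm high. Origin: centre of its underside
- mug: bystander, to be left alone: blue mug, 80 mm wide, 90 mm high. Origin: centre of its underside
- carton: bystander, to be left alone: upright carton 60 by 100 by 160 mm. Origin: centre of its underside

How it is judged (in metres and radians):
On the way, in this order (a step that is already met when the one before it is completed fails the run):
1. all jars stand in the rack and all pans are nested in the tray with their handles fanned (x of jar_1 in the frame of rack between -0.034 and 0.034 m and y of jar_1 in the frame of rack between -0.124 and 0.124 m and z of each of jar_1, jar_2, jar_3, jar_4 in the frame of rack below 0.016 m and angle between each of jar_1, jar_2, jar_3, jar_4's own z axis and vertical below 0.12 rad and x of jar_2 in the frame of rack between -0.034 and 0.034 m and y of jar_2 in the frame of rack between -0.124 and 0.124 m and x of jar_3 in the frame of rack between -0.034 and 0.034 m and y of jar_3 in the frame of rack between -0.124 and 0.124 m and x of jar_4 in the frame of rack between -0.034 and 0.034 m and y of jar_4 in the frame of rack between -0.124 and 0.124 m and x of pan_a in the frame of tray between -0.03 and 0.03 m and y of pan_a in the frame of tray between -0.03 and 0.03 m and z of pan_a in the frame of tray below 0.018 m and angle between each of pan_a, pan_b, pan_c, pan_d's own z axis and vertical below 0.08 rad and z of each of pan_b, pan_c, pan_d in the frame of pan_a below 0.024 m and horizontal distance between pan_b and pan_a below 0.017 m and (y of pan_b_grip in the frame of pan_a above 0.035 m or y of pan_b_grip in the frame of pan_a below -0.035 m or x of pan_b_grip in the frame of pan_a below -0.03 m) and horizontal distance between pan_c and pan_a below 0.031 m and (y of pan_c_grip in the frame of pan_a above 0.035 m or y of pan_c_grip in the frame of pan_a below -0.035 m or x of pan_c_grip in the frame of pan_a below -0.03 m) and horizontal distance between pan_d and pan_a below 0.046 m and (y of pan_d_grip in the frame of pan_a above 0.035 m or y of pan_d_grip in the frame of pan_a below -0.035 m or x of pan_d_grip in the frame of pan_a below -0.03 m) and horizontal distance between pan_c and pan_b below 0.017 m and (y of pan_c_grip in the frame of pan_b above 0.035 m or y of pan_c_grip in the frame of pan_b below -0.035 m or x of pan_c_grip in the frame of pan_b below -0.03 m) and horizontal distance between pan_d and pan_b below 0.031 m and (y of pan_d_grip in the frame of pan_b above 0.035 m or y of pan_d_grip in the frame of pan_b below -0.035 m or x of pan_d_grip in the frame of pan_b below -0.03 m) and horizontal distance between pan_d and pan_c below 0.017 m and (y of pan_d_grip in the frame of pan_c above 0.035 m or y of pan_d_grip in the frame of pan_c below -0.035 m or x of pan_d_grip in the frame of pan_c below -0.03 m)), for 0.2 s.
2. then the plunger is pressed down to its stop (value of joint plunger above 0.0122 m), for 0.1 s.
At the end, for the whole second after the job is handed in: Jars upright (7 deg) on the rack floor; largest pan in the tray well (30 mm of its middle); each other pan sits level (4.5 deg) inside the next larger one; any two handles at least about 20 deg apart (grip point 35 mm off the other handle's line); all at rest, plunger up (all of step 1 and linear speed of each of pan_a, pan_b, pan_c, pan_d, jar_1, jar_2, jar_3, jar_4 below 0.02 m/s and value of joint plunger below 0.004 m); the robot touches nothing.
It fails at once if a jar is tipped over (angle between any of jar_1, jar_2, jar_3, jar_4's own z axis and vertical above 0.8 rad).
It fails at once if a bystander is knocked over or pushed more than 50 mm (distance of any of salt_pot, oil, tin, big_jar, mug, carton from where it was at the start of the episode above 0.05 m or angle between any of salt_pot, oil, tin, big_jar, mug, carton's own z axis and vertical above 0.6 rad).
Of pan_b, pan_c, pan_d only 2 to 3 are there at a start; the rules pass over those that are not, and their reading is None.
Of jar_1, jar_2, jar_3, jar_4 only 3 to 4 are there at a start; the rules pass over those that are not, and their reading is None.
At some moment in a run one of pan_b, pan_c, pan_d may be knocked a few centimetres aside while the robot is not near it.
It also fails if it takes over 210 s, if anything falls off the work surface, if the arm or the gripper's body presses on something with over 40 N, if the wrist force passes 120 N, or if a joint passes its speed limit or range.

### The arm

A 6-joint arm with a two-finger parallel gripper is mounted at the origin on the work surface. World frame = base frame: x ahead of the robot, y to its left, z up, the work surface at z = 0. Lengths are in m, angles in degrees, forces in N, time in s.
With the tool pointing down it reaches from about 0.225 to 0.725 m from the base axis. Payload 3.1 kg.
Tool frame: the origin (TCP) lies at the very end of the fingers, on their centre line; the grasp point (between the pads) lies 19 mm behind it; z points along the fingers, y is the direction in which the jaws open and shut (so a half turn about z gives the same grasp; the last joint's range is limited). The gripper opens to 85 mm and grips with 20 to 120 N. Pads are 22 mm wide; open, the fingers measure 114 mm over their backs; the gripper's body (76 mm by 85 mm) begins 54 mm behind the grasp point. The pads swing forward as they close: fully open they stand 13 mm farther back than shut.
Start: joints at [56.104, 2.75, 5.684, 92.934, 0, 82.678], TCP at [0.235, 0.47, 0.194] pointing down, gripper open.
Joint ranges: [-166.93, 166.93], [-56.73, 111.36], [-69.38, 81.34], [-121.58, 131.49], [-85.45, 84.26], [-180, 180]. Speed limits (degrees/s): [159.86, 159.86, 180, 180, 180, 180].

### API

Orientations are given as a 3x3 rotation matrix whose columns are the frame's x, y, z axes.
In Python, from station import * gives the robot as it stands. The module is installed in compiled form; this text tells all that it offers.
- The arm moves only by the tool move_arm, never from a script. Its argument "rows" is a list of rows, each an object of numbers: "x", "y", "z": the shift along the world's x, y, z in m; "wx", "wy", "wz": the turn, a rotation vector about the world's x, y, z in degrees; "gripper": the closure, from -1 (fully open) to 1 (shut), so that 0 is half open. A call has exactly 8 rows; each row is the pose to reach, as a shift and turn from the pose commanded when the call began; what a row does not reach only later rows make up. A row lasts 1/8 s, in which the tool goes at most 62.5 mm and 10.7 degrees, less where a joint would pass 70% of its speed; a pose out of reach is approached as far as the arm can. A call with a gripper value outside its range is refused whole. The fingers move at their own pace and stop on an object; the grip force is fixed at half the most. Time passes only in rows, so rows that repeat a pose let the fingers close, or fill a call up. It gives the time, the measured TCP pose, the force and the opening at its end, in the units of the state.
- get_state(): the state, without advancing time (a new reading comes with each control period).
- camera(name): name is "scene" or "top" or "wrist"; returns a dict with "frame" (384x512x3 uint8, red, green, blue), "intrinsics" (3x3 intrinsics, pixels), "D" ([k1, k2, p1, p2, k3] as OpenCV has them; the pictures are not rectified), "eye" and "orientation" of the camera in the world; the wrist camera has in their place "mount" (4x4, takes a point from camera to tool coordinates, whose origin is the TCP and whose axes are the flange's). Camera axes: x right, y down, z forward; pixel columns grow to the right and rows downward; lengths in m; the calibration is good to about 2 mm. A picture is of the moment at which its call begins: read the wrist's pose just before it. There is no depth.
- sign_off(): hands the job in, once; it reports no verdict.
Trained networks look in a picture, given as the dict that the camera call returned (one of the last four; its "shot" number tells which), for a name from the list of things; names that differ only in an ending like _2 or _b are one class to them, and where a whole thing is asked for, a point or a joint stands for the part that bears it (a point fixed in the world has none). Each returns a list of dicts, best first, with "confidence" (0 to 1); they miss things now and then, are a little off and sometimes report something else, mostly with a low value. They report only what shows in the picture. A call takes as long as a camera call.
- outline_of(picture, query): "mask" (384x512 bool, what is visible of it) and "xy" ([column, row] in pixels, amid what is visible of it).
The state is a dict: "time": time; "qpos": joint angles; "joint_vel": joint speeds; "effort": joint torques, N m; "ee_pos": TCP position; "orientation": TCP orientation; "contact_force": force on the tool from outside, world axes, zero at the start; "wrist_torque": the same for the moment, N m; "gripper_width": finger opening in m.
Only numpy, scipy, OpenCV 4.12 (cv2) and the standard library are available. Lean on these libraries where they do the work, as an engineer would, in place of code of your own. Each camera call takes 0.05 s, during which the arm holds its last target. There are 200 camera calls.

## Working session

There is one attempt and no reset: what is moved stays moved. The work goes in short steps, Python scripts to look and compute and a tool call to move; the robot and the scene stay as the last step left them, time stands still between calls to the robot, and variables do not carry over. Pictures are saved under pics/ and viewed, about 12 in all and at most 16, crops included, and the job is handed in when it is done.

Besides the shell and the picture viewer there is one more tool, called after "Request:" as name(argument=value, ...) on one line, values as JSON. move_arm: Moves the arm, as the interface text tells. Its arguments: {"type":"object","properties":{"rows":{"type":"array","items":{"type":"object","properties":{"x":{"type":"number"},"y":{"type":"number"},"z":{"type":"number"},"wx":{"type":"number"},"wy":{"type":"number"},"wz":{"type":"number"},"gripper":{"type":"number"}}}}},"required":["rows"]}

```bash
mkdir -p pics; cat > h.py <<'E'
from station import *
import numpy as np, cv2
def save(p,n): cv2.imwrite('pics/'+n,cv2.cvtColor(p['frame'],cv2.COLOR_RGB2BGR))
def pose(p,st=None):
    if 'eye' in p: return np.array(p['eye']),np.array(p['orientation'])
    T=np.array(p['mount']);R=np.array(st['orientation']);t=np.array(st['ee_pos'])
    return t+R@T[:3,3],R@T[:3,:3]
def ray2plane(p,uv,z,st=None):
    e,R=pose(p,st);uv=np.array(uv,float).reshape(-1,1,2)
    n=cv2.undistortPoints(uv,np.array(p['intrinsics']),np.array(p['D'])).reshape(-1,2)
    d=np.c_[n,np.ones(len(n))]@R.T
    return e+d*((z-e[2])/d[:,2])[:,None]
def proj(p,X,st=None):
    e,R=pose(p,st);r=cv2.Rodrigues(R.T)[0]
    return cv2.projectPoints(np.array(X,float).reshape(-1,3),r,-R.T@e,np.array(p['intrinsics']),np.array(p['D']))[0].reshape(-1,2)
E
python3 - <<'E'
from h import *
st=get_state(); print(st)
out=[]
for n in ('scene','top'):
    p=camera(n); save(p,n+'0.png'); print(n,p.get('eye'),p['intrinsics'][0],np.round(np.array(p['orientation']),2).tolist())
    for q,z in (('pan_a',.07),('jar_1',.1),('rack',.016),('tray',.028),('plunger_top',.07),('salt_pot',.04),('oil',.2),('tin',.12),('big_jar',.15),('mug',.09),('carton',.16)):
        for o in outline_of(p,q):
            print(n,q,round(o['confidence'],2),np.round(o['xy']),int(o['mask'].sum()),np.round(ray2plane(p,o['xy'],z)[0],3))
E
```

```text
{'time': 0.0, 'qpos': array([5.61033380e+01, 2.79355621e+00, 5.59099759e+00, 9.29348078e+01,
       2.31628874e-03, 8.26762485e+01]), 'joint_vel': array([0.05313114, 0.07461676, 0.0495737 , 0.08476167, 0.08960781,
       0.0013143 ]), 'effort': array([-1.45458751e-03, -3.38786209e+01,  3.20012283e+01,  2.05675699e-02,
       -1.80875018e-04,  1.76937110e-06]), 'ee_pos': array([0.23446098, 0.46894191, 0.19240589]), 'orientation': array([[-8.94365579e-01,  4.47334698e-01, -1.37063072e-03],
       [ 4.47336664e-01,  8.94363482e-01, -1.96748143e-03],
       [ 3.45719348e-04, -2.37278105e-03, -9.99997125e-01]]), 'contact_force': array([-0.06577797, -0.09576899,  0.47780846]), 'wrist_torque': array([-0.03082141,  0.02615116, -0.02457461]), 'gripper_width': 0.0853594931732993}
scene [ 0.86793935 -0.46109128  0.8775081 ] [354.24484579   0.         258.23857177] [[0.85, 0.44, -0.3], [0.53, -0.7, 0.48], [-0.0, -0.56, -0.83]]
scene pan_a 0.92 [313. 144.] 1037 [0.614 0.262 0.07 ]
scene pan_a 0.84 [217. 310.] 2502 [ 0.66  -0.308  0.07 ]
scene pan_a 0.78 [246. 234.] 1052 [ 0.61  -0.108  0.07 ]
sce
[... 1930 characters left out ...]
86 [0.602 0.277 0.04 ]
top oil 0.56 [299. 136.] 594 [ 0.757 -0.123  0.2  ]
top oil 0.25 [169. 190.] 862 [0.595 0.238 0.2  ]
top tin 0.95 [244. 126.] 865 [0.803 0.035 0.12 ]
top tin 0.61 [203. 256.] 230 [0.405 0.147 0.12 ]
top tin 0.57 [284. 188.] 146 [ 0.616 -0.09   0.12 ]
top tin 0.48 [246. 195.] 2989 [0.591 0.024 0.12 ]
top big_jar 0.86 [174. 145.] 971 [0.73  0.241 0.15 ]
top big_jar 0.53 [341. 257.] 1936 [ 0.416 -0.258  0.15 ]
top big_jar 0.42 [399. 193.] 829 [ 0.607 -0.428  0.15 ]
top mug 0.83 [401. 193.] 741 [ 0.611 -0.458  0.09 ]
top carton 0.97 [118. 174.] 1286 [0.639 0.401 0.16 ]
top carton 0.6 [259. 203.] 129 [ 0.567 -0.015  0.16 ]
top carton 0.58 [175. 145.] 875 [0.729 0.235 0.16 ]
```

```bash
python3 - <<'E'
import cv2
t=cv2.imread('pics/top0.png')[80:300,90:430]; cv2.imwrite('pics/top0c.png',cv2.resize(t,None,fx=2.35,fy=2.35,interpolation=cv2.INTER_CUBIC))
E
```

```text
(no output)
```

View pics/top0c.png

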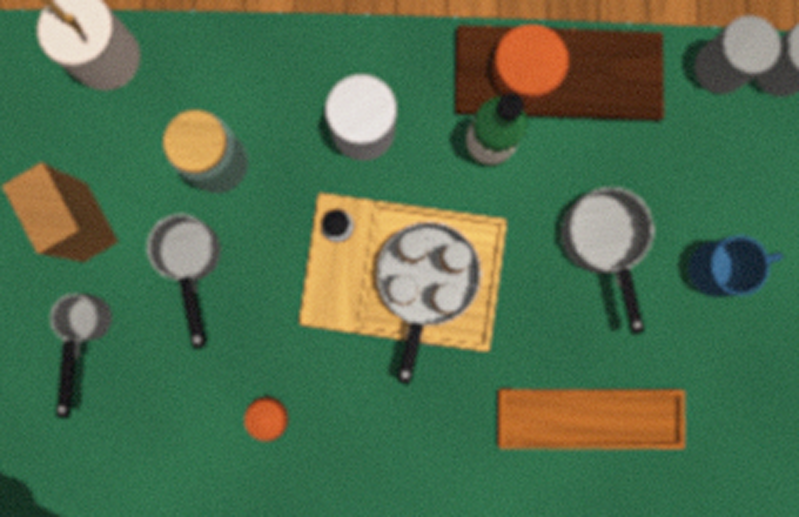

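View pics/scene0.png

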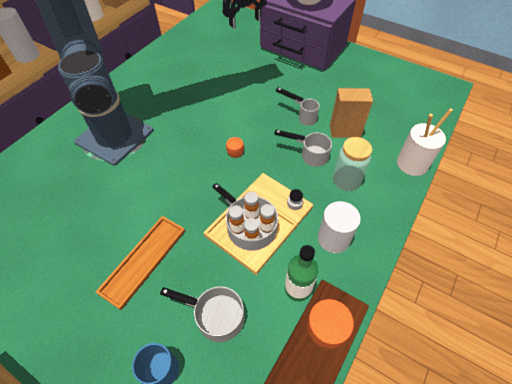

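The top view shows pans c (crop 185,247), d (80,317) and b (607,230), pan_a with 4 jars (427,275), and the rack (592,420). The networks' positions agree with what I see.

Request:
move_arm(rows=[{"x":0.03,"y":-0.05,"z":0.05,"wz":4},{"x":0.05,"y":-0.1,"z":0.1,"wz":8},{"x":0.08,"y":-0.15,"z":0.14,"wz":12},{"x":0.12,"y":-0.2,"z":0.16,"wz":16},{"x":0.15,"y":-0.25,"z":0.16,"wz":20},{"x":0.18,"y":-0.3,"z":0.16,"wz":24},{"x":0.21,"y":-0.35,"z":0.16,"wz":26.6},{"x":0.24,"y":-0.4,"z":0.16,"wz":26.6}])

```text
schema error: expected keys x, y, z, wx, wy, wz, gripper
```

Request:
move_arm(rows=[{"x":0.02,"y":-0.05,"z":0},{"x":0.04,"y":-0.1,"z":0},{"x":0.04,"y":-0.12},{"x":0.04,"y":-0.12},{"x":0.04,"y":-0.12},{"x":0.04,"y":-0.12},{"x":0.04,"y":-0.12},{"x":0.04,"y":-0.12}])

```text
schema error: expected keys x, y, z, wx, wy, wz, gripper
```

```bash
python3 - <<'E'
from h import *
st=get_state(); p=camera('wrist'); save(p,'w1.png')
print(st['ee_pos'],st['orientation'],np.round(p['mount'],3),p['intrinsics'])
for q,z in (('jar_1',.103),('pan_a',.07),('plunger_top',.07)):
    for o in outline_of(p,q):
        print(q,round(o['confidence'],2),np.round(o['xy']),int(o['mask'].sum()),np.round(ray2plane(p,o['xy'],z,st)[0],3))
E
```

```text
[0.23487927 0.46954476 0.193624  ] [[-8.94356476e-01  4.47354997e-01  4.07875306e-05]
 [ 4.47354998e-01  8.94356474e-01  5.14225464e-05]
 [-1.34744589e-05  6.42365931e-05 -9.99999998e-01]] [[-0.001 -0.954 -0.3    0.077]
 [ 1.    -0.    -0.002  0.   ]
 [ 0.001 -0.3    0.954 -0.181]
 [ 0.     0.     0.     1.   ]] [[285.06892775   0.         253.38862281]
 [  0.         285.06892775 186.13955788]
 [  0.           0.           1.        ]]
pan_a 0.57 [303. 312.] 1289 [0.438 0.441 0.07 ]
plunger_top 0.68 [301. 315.] 1320 [0.441 0.437 0.07 ]
```

View pics/w1.png

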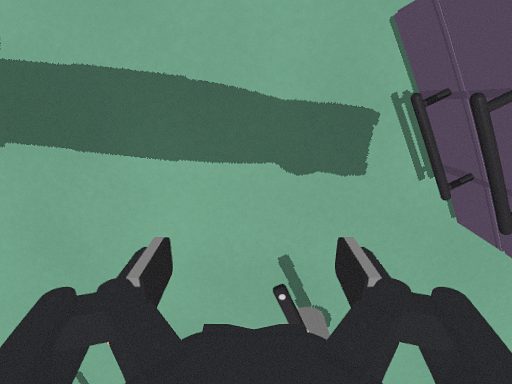

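Every key is required. The wrist picture shows the camera on the robot's side of the hand, with pan_d's handle tip at (282,295).

Request:
move_arm(rows=[{"x":0.03,"y":-0.05,"z":0.05,"wx":0,"wy":0,"wz":4,"gripper":-1},{"x":0.06,"y":-0.1,"z":0.09,"wx":0,"wy":0,"wz":8,"gripper":-1},{"x":0.09,"y":-0.14,"z":0.13,"wx":0,"wy":0,"wz":12,"gripper":-1},{"x":0.13,"y":-0.18,"z":0.16,"wx":0,"wy":0,"wz":16,"gripper":-1},{"x":0.17,"y":-0.23,"z":0.16,"wx":0,"wy":0,"wz":20,"gripper":-1},{"x":0.21,"y":-0.275,"z":0.16,"wx":0,"wy":0,"wz":24,"gripper":-1},{"x":0.25,"y":-0.32,"z":0.16,"wx":0,"wy":0,"wz":26.6,"gripper":-1},{"x":0.29,"y":-0.365,"z":0.16,"wx":0,"wy":0,"wz":26.6,"gripper":-1}])

```text
time: 2.4
ee_pos: [0.5149, 0.1155, 0.3539]
orientation: [[-1.0, -0.0, 0.001], [-0.0, 1.0, 0.0], [-0.001, 0.0, -1.0]]
contact_force: [0.9, 0.8, 0.4]
gripper_width: 0.0853
```

Request:
move_arm(rows=[{"x":0.03,"y":-0.05,"z":0,"wx":0,"wy":0,"wz":0,"gripper":-1},{"x":0.06,"y":-0.1,"z":0,"wx":0,"wy":0,"wz":0,"gripper":-1},{"x":0.09,"y":-0.14,"z":0,"wx":0,"wy":0,"wz":0,"gripper":-1},{"x":0.1,"y":-0.16,"z":0,"wx":0,"wy":0,"wz":0,"gripper":-1},{"x":0.1,"y":-0.16,"z":0,"wx":0,"wy":0,"wz":0,"gripper":-1},{"x":0.1,"y":-0.16,"z":0,"wx":0,"wy":0,"wz":0,"gripper":-1},{"x":0.1,"y":-0.16,"z":0,"wx":0,"wy":0,"wz":0,"gripper":-1},{"x":0.1,"y":-0.16,"z":0,"wx":0,"wy":0,"wz":0,"gripper":-1}])

```text
time: 3.4
ee_pos: [0.6133, -0.0417, 0.3544]
orientation: [[-1.0, -0.002, 0.001], [-0.002, 1.0, -0.0], [-0.001, -0.0, -1.0]]
contact_force: [-0.4, -0.3, -0.3]
gripper_width: 0.0853
```

```bash
python3 - <<'E'
from h import *
st=get_state(); p=camera('wrist'); save(p,'w2.png')
print(st['ee_pos'],st['orientation'][:,0],st['time'])
for q,z in (('jar_1',.103),('pan_a',.07),('plunger_top',.07)):
    for o in outline_of(p,q):
        print(q,round(o['confidence'],2),np.round(o['xy']),int(o['mask'].sum()),np.round(ray2plane(p,o['xy'],z,st)[0],3))
E
```

```text
[ 0.61331772 -0.04174423  0.35437953] [-0.99999747 -0.00199043 -0.00105215] 3.4
jar_1 0.94 [265. 117.] 575 [ 0.565 -0.025  0.103]
jar_1 0.88 [257. 152.] 653 [ 0.618 -0.038  0.103]
jar_1 0.77 [225. 145.] 584 [ 0.607 -0.085  0.103]
jar_1 0.74 [233. 112.] 585 [ 0.558 -0.072  0.103]
pan_a 0.95 [106. 162.] 4581 [ 0.64  -0.293  0.07 ]
pan_a 0.78 [438. 142.] 3608 [0.605 0.268 0.07 ]
pan_a 0.66 [249. 126.] 4370 [ 0.581 -0.05   0.07 ]
pan_a 0.63 [500.  94.] 891 [0.522 0.367 0.07 ]
plunger_top 0.84 [318. 170.] 416 [0.654 0.066 0.07 ]
plunger_top 0.27 [499.  95.] 871 [0.524 0.366 0.07 ]
```

View pics/w2.png

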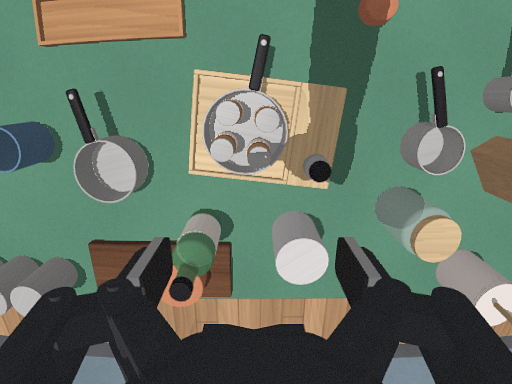

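The wrist view shows four jar lids at about (230,110), (267,118), (222,150) and (258,153). Pan b is at (110,168), c at (432,148) and the plunger at (320,170). I'll refine all poses by fitting silhouettes.

```bash
cat >> h.py <<'E'
from scipy.optimize import minimize
DIM=dict(a=(.07,.06,.15,.064),b=(.057,.062,.145,.066),c=(.044,.064,.14,.068),d=(.032,.066,.135,.070))
def cyl(x,y,r,z0,z1):
    a=np.linspace(0,2*np.pi,40)[:,None]; c=np.c_[x+r*np.cos(a),y+r*np.sin(a)]
    return np.vstack([np.c_[c,0*a+z0],np.c_[c,0*a+z1]])
def box(x,y,yaw,x0,x1,y0,y1,z0,z1):
    P=np.array([[u,v,w] for u in(x0,x1) for v in(y0,y1) for w in(z0,z1)])
    c,s=np.cos(yaw),np.sin(yaw); return np.c_[x+c*P[:,0]-s*P[:,1],y+s*P[:,0]+c*P[:,1],P[:,2]]
def hulls(k,v,z0):
    if k in DIM:
        r,h,L,m=DIM[k]; return [cyl(v[0],v[1],r,z0,z0+h),box(*v,r-.003,L,-.009,.009,z0+m-.006,z0+m+.006)]
    if k=='jar': return [cyl(v[0],v[1],.02,.07,z0+.09)]
    if k=='rack': return [box(*v,-.04,.04,-.13,.13,0,.016)]
def render(p,H,st,S=4):
    m=np.zeros((384*S,512*S),np.uint8)
    for h in H:
        q=proj(p,h,st); cv2.fillConvexPoly(m,cv2.convexHull(np.round((q+.5)*S-.5).astype(np.int32)),255)
    return cv2.resize(m,(512,384),interpolation=cv2.INTER_AREA)/255.
def fit(p,k,mask,v0,st=None,z0=0):
    m=mask.astype(float); n=len(v0)
    def f(v):
        r=render(p,hulls(k,v,z0),st); return 1-np.minimum(r,m).sum()/np.maximum(r,m).sum()
    s=np.vstack([v0]+[np.array(v0)+d for d in np.diag([.01,.01,.15][:n])])
    o=minimize(f,v0,method='Nelder-Mead',options=dict(initial_simplex=s,xatol=3e-4,fatol=1e-4,maxiter=150))
    return o.x,1-o.fun
def near(p,q,xy,z,st=None,tol=.06):
    c=[o for o in outline_of(p,q) if np.hypot(*(ray2plane(p,o['xy'],z,st)[0][:2]-xy))<tol]
    return c[0]['mask'] if c else None
E
python3 - <<'E'
from h import *
st=get_state(); p=camera('wrist')
for o in outline_of(p,'jar_1'):
    x=ray2plane(p,o['xy'],.095,st)[0][:2]; print('jar',np.round(fit(p,'jar',o['mask'],x,st,.013)[0],4),x.round(3))
for k,xy,z,yaw in(('a',(.59,-.05),.008,3.3),('b',(.645,-.3),0,2.9),('c',(.61,.27),0,3.2)):
    m=near(p,'pan_a',xy,.07,st)
    if m is not None: print(k,fit(p,k,m,[*xy,yaw],st,z))
t=camera('top')
for k,xy,z,yaw in(('a',(.59,-.05),.008,3.3),('b',(.645,-.3),0,2.9),('c',(.61,.27),0,3.2),('d',(.52,.42),0,3.1)):
    m=near(t,'pan_a',xy,.07)
    if m is not None: print('top',k,fit(t,k,m,[*xy,yaw],None,z))
m=near(t,'rack',(.4,-.3),.01); print('rack',fit(t,'rack',m,[.4,-.3,0.]))
E
```

```text
jar [ 0.623  -0.0348] [ 0.618 -0.037]
jar [ 0.5682 -0.0241] [ 0.568 -0.018]
jar [ 0.6111 -0.0892] [ 0.612 -0.084]
jar [ 0.5906 -0.4131] [ 0.605 -0.424]
jar [ 0.5585 -0.079 ] [ 0.56  -0.076]
jar [0.5953 0.2616] [0.603 0.249]
a (array([ 0.59305801, -0.05671398,  3.37059546]), np.float64(0.47298641016410825))
b (array([ 0.66086058, -0.30428531,  2.7608928 ]), np.float64(0.7271785691922931))
c (array([0.62073414, 0.2810853 , 3.39531878]), np.float64(0.9390657455238636))
top b (array([ 0.66105384, -0.30736567,  2.76562433]), np.float64(0.6778123501573998))
top c (array([0.62165096, 0.28290545, 3.41069283]), np.float64(0.8752110977080821))
top d (array([0.51921478, 0.42168445, 3.08717596]), np.float64(0.9169980706382643))
rack (array([ 0.3991252 , -0.29785468,  0.01185889]), np.float64(0.8622410934220237))
```

Request:
move_arm(rows=[{"x":-0.012,"y":0.005,"z":-0.03,"wx":0,"wy":0,"wz":9,"gripper":-0.41},{"x":-0.024,"y":0.01,"z":-0.07,"wx":0,"wy":0,"wz":18,"gripper":-0.41},{"x":-0.036,"y":0.015,"z":-0.11,"wx":0,"wy":0,"wz":27,"gripper":-0.41},{"x":-0.046,"y":0.019,"z":-0.15,"wx":0,"wy":0,"wz":34,"gripper":-0.41},{"x":-0.046,"y":0.019,"z":-0.19,"wx":0,"wy":0,"wz":34,"gripper":-0.41},{"x":-0.046,"y":0.019,"z":-0.22,"wx":0,"wy":0,"wz":34,"gripper":-0.41},{"x":-0.046,"y":0.019,"z":-0.23,"wx":0,"wy":0,"wz":34,"gripper":-0.41},{"x":-0.046,"y":0.019,"z":-0.23,"wx":0,"wy":0,"wz":34,"gripper":-0.41}])

```text
time: 5.15
ee_pos: [0.5674, -0.0238, 0.1234]
orientation: [[-0.829, -0.56, -0.001], [-0.56, 0.829, 0.0], [0.001, 0.001, -1.0]]
contact_force: [-0.1, -0.2, -0.2]
gripper_width: 0.0604
```

```bash
python3 - <<'E'
from h import *
st=get_state(); p=camera('wrist'); s2=get_state()
print(st['ee_pos'],s2['ee_pos'],np.degrees(np.arctan2(*s2['orientation'][[1,0],1])),st['gripper_width'],st['qpos'].round(1))
c=cv2.cvtColor(p['frame'],cv2.COLOR_RGB2BGR)
for xy in((.623,-.0348),(.568,-.024),(.611,-.089),(.5585,-.079)):
    for q in proj(p,cyl(*xy,.02,.103,.103)[:40],st): cv2.circle(c,tuple(int(v) for v in q),0,(0,0,255),-1)
cv2.imwrite('pics/w3.png',c)
t=camera('top')
for k,xy,z,yaw in(('a',(.593,-.057),.008,2.95),('b',(.655,-.3),0,3.4)):
    m=near(t,'pan_a',xy,.07)
    if m is not None: print('top',k,fit(t,k,m,[*xy,yaw],None,z))
E
```

```text
[ 0.5673877  -0.02383764  0.12337678] [ 0.56826508 -0.02399773  0.12461923] 124.0242187719404 0.06040989434080858 [ -9.2   8.9   4.4  85.5   0.  -43.2]
top b (array([ 0.66292598, -0.30411077,  3.37384279]), np.float64(0.9591783873390836))
```

View pics/w3.png

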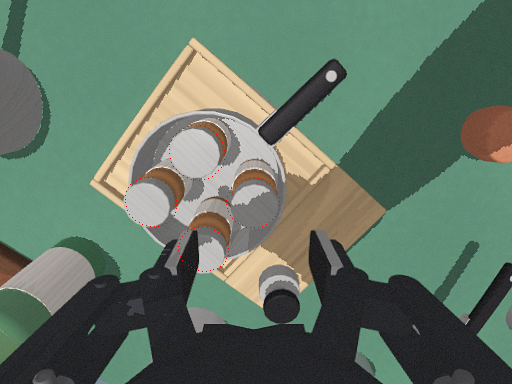

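Circles from the fitted positions land on the lids. Descending onto jar 2 (lid at 255,205).

Request:
move_arm(rows=[{"x":0,"y":0,"z":-0.02,"wx":0,"wy":0,"wz":0,"gripper":-0.41},{"x":0,"y":0,"z":-0.04,"wx":0,"wy":0,"wz":0,"gripper":-0.41},{"x":0,"y":0,"z":-0.054,"wx":0,"wy":0,"wz":0,"gripper":-0.41},{"x":0,"y":0,"z":-0.054,"wx":0,"wy":0,"wz":0,"gripper":-0.41},{"x":0,"y":0,"z":-0.054,"wx":0,"wy":0,"wz":0,"gripper":0.6},{"x":0,"y":0,"z":-0.054,"wx":0,"wy":0,"wz":0,"gripper":0.6},{"x":0,"y":0,"z":-0.054,"wx":0,"wy":0,"wz":0,"gripper":0.6},{"x":0,"y":0,"z":-0.054,"wx":0,"wy":0,"wz":0,"gripper":0.6}])

```text
time: 6.35
ee_pos: [0.5679, -0.0239, 0.07]
orientation: [[-0.829, -0.56, 0.001], [-0.56, 0.829, -0.0], [-0.001, -0.0, -1.0]]
contact_force: [0.1, -0.5, 0.5]
gripper_width: 0.017
```

```bash
python3 - <<'E'
from h import *
p=camera('wrist'); c=cv2.cvtColor(p['frame'],cv2.COLOR_RGB2BGR)
s=camera('scene'); d=cv2.cvtColor(s['frame'],cv2.COLOR_RGB2BGR)[130:290,170:370]
print(get_state()['gripper_width'])
cv2.imwrite('pics/w4.png',np.hstack([cv2.resize(c,(400,300)),cv2.resize(d,(375,300),interpolation=cv2.INTER_CUBIC)]))
E
```

```text
0.0171642506285574
```

View pics/w4.png

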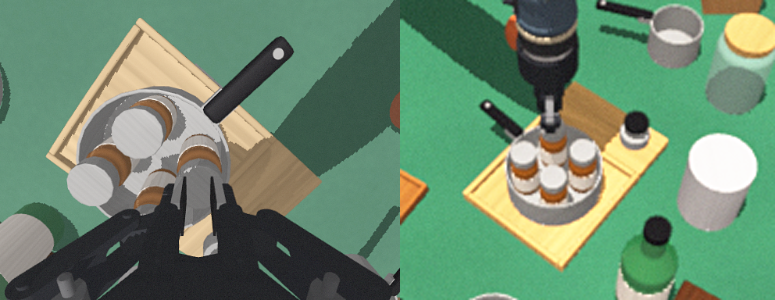

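```bash
python3 - <<'E'
from h import *
s=camera('scene'); p=camera('wrist'); st=get_state()
for z in (.05,.07,.09,.1,.11,.12,.13,.15): print(z,proj(s,[.568,-.024,z]).round(),proj(p,[.568,-.024,z],st).round())
d=cv2.cvtColor(s['frame'],cv2.COLOR_RGB2BGR)[150:250,200:310]; d=cv2.resize(d,None,fx=4,fy=4,interpolation=cv2.INTER_CUBIC)
for z,c in((.07,(0,0,255)),(.103,(255,0,0))):
    q=(proj(s,[.568,-.024,z])[0]-[200,150])*4; cv2.circle(d,tuple(int(v) for v in q),3,c,-1)
w=cv2.cvtColor(p['frame'],cv2.COLOR_RGB2BGR)[150:350,170:340]; w=cv2.resize(w,None,fx=2,fy=2)
for z,c in((.07,(0,0,255)),(.103,(255,0,0))):
    q=(proj(p,[.568,-.024,z],st)[0]-[170,150])*2; cv2.circle(w,tuple(int(v) for v in q),3,c,-1)
cv2.imwrite('pics/s5.png',np.hstack([d,w]))
E
```

```text
0.05 [[250. 207.]] [[253. 204.]]
0.07 [[250. 204.]] [[253. 214.]]
0.09 [[250. 199.]] [[253. 227.]]
0.1 [[250. 197.]] [[253. 235.]]
0.11 [[250. 195.]] [[253. 243.]]
0.12 [[250. 193.]] [[253. 252.]]
0.13 [[250. 191.]] [[253. 263.]]
0.15 [[250. 186.]] [[253. 289.]]
```

View pics/s5.png

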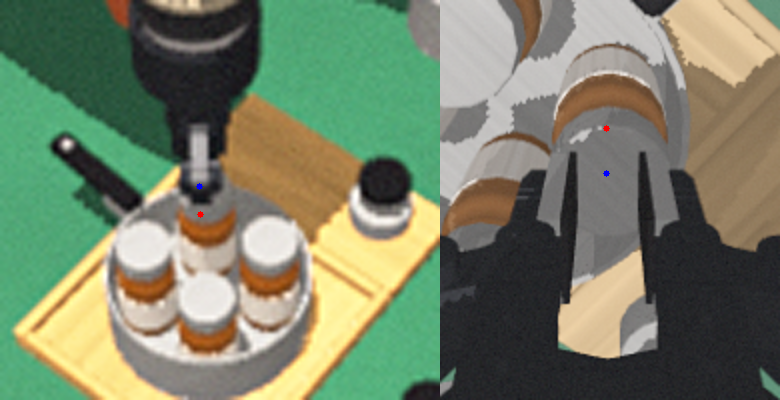

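The fingers closed just above the lid: both views show the tips at z≈0.105, some 35 mm above the stated TCP. I'll open, lower a little and try again.

Request:
move_arm(rows=[{"x":0,"y":0,"z":0,"wx":0,"wy":0,"wz":0,"gripper":-0.41},{"x":0,"y":0,"z":0,"wx":0,"wy":0,"wz":0,"gripper":-0.41},{"x":0,"y":0,"z":0,"wx":0,"wy":0,"wz":0,"gripper":-0.41},{"x":0,"y":0,"z":0,"wx":0,"wy":0,"wz":0,"gripper":-0.41},{"x":0,"y":0,"z":-0.004,"wx":0,"wy":0,"wz":0,"gripper":-0.41},{"x":0,"y":0,"z":-0.008,"wx":0,"wy":0,"wz":0,"gripper":-0.41},{"x":0,"y":0,"z":-0.012,"wx":0,"wy":0,"wz":0,"gripper":-0.41},{"x":0,"y":0,"z":-0.012,"wx":0,"wy":0,"wz":0,"gripper":-0.41}])

```text
time: 7.55
ee_pos: [0.5671, -0.0238, 0.0568]
orientation: [[-0.829, -0.56, -0.001], [-0.56, 0.829, 0.0], [0.001, 0.001, -1.0]]
contact_force: [0.1, -0.5, -0.2]
gripper_width: 0.0604
```

```bash
python3 - <<'E'
from h import *
s=camera('scene'); p=camera('wrist'); st=get_state(); print(st['ee_pos'],st['gripper_width'])
d=cv2.cvtColor(s['frame'],cv2.COLOR_RGB2BGR)[150:250,200:310]; d=cv2.resize(d,None,fx=4,fy=4,interpolation=cv2.INTER_CUBIC)
w=cv2.cvtColor(p['frame'],cv2.COLOR_RGB2BGR)[150:350,160:350]; w=cv2.resize(w,None,fx=2,fy=2)
cv2.imwrite('pics/s6.png',np.hstack([d,w]))
E
```

```text
[ 0.56761094 -0.02389102  0.05744511] 0.060059538744478086
```

View pics/s6.png

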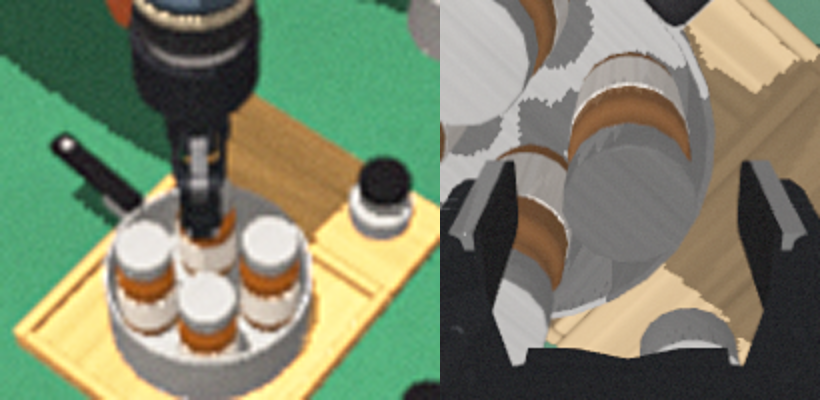

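The fingers now straddle jar 2 (lid at panel 630,203). Closing, with a small lower first.

Request:
move_arm(rows=[{"x":0,"y":0,"z":-0.004,"wx":0,"wy":0,"wz":0,"gripper":-0.41},{"x":0,"y":0,"z":-0.008,"wx":0,"wy":0,"wz":0,"gripper":-0.41},{"x":0,"y":0,"z":-0.008,"wx":0,"wy":0,"wz":0,"gripper":0.3},{"x":0,"y":0,"z":-0.008,"wx":0,"wy":0,"wz":0,"gripper":0.3},{"x":0,"y":0,"z":-0.008,"wx":0,"wy":0,"wz":0,"gripper":0.3},{"x":0,"y":0,"z":-0.008,"wx":0,"wy":0,"wz":0,"gripper":0.3},{"x":0,"y":0,"z":-0.008,"wx":0,"wy":0,"wz":0,"gripper":0.3},{"x":0,"y":0,"z":-0.008,"wx":0,"wy":0,"wz":0,"gripper":0.3}])

```text
time: 8.65
ee_pos: [0.5677, -0.0239, 0.0496]
orientation: [[-0.829, -0.56, 0.0], [-0.56, 0.829, -0.0], [-0.0, -0.0, -1.0]]
contact_force: [-0.2, 0.4, -0.4]
gripper_width: 0.0346
```

Request:
move_arm(rows=[{"x":0,"y":0,"z":0.005,"wx":0,"wy":0,"wz":0,"gripper":0.3},{"x":0,"y":0,"z":0.015,"wx":0,"wy":0,"wz":0,"gripper":0.3},{"x":0,"y":0,"z":0.03,"wx":0,"wy":0,"wz":0,"gripper":0.3},{"x":0,"y":0,"z":0.05,"wx":0,"wy":0,"wz":0,"gripper":0.3},{"x":0,"y":0,"z":0.075,"wx":0,"wy":0,"wz":0,"gripper":0.3},{"x":0,"y":0,"z":0.1,"wx":0,"wy":0,"wz":0,"gripper":0.3},{"x":0,"y":0,"z":0.12,"wx":0,"wy":0,"wz":0,"gripper":0.3},{"x":0,"y":0,"z":0.12,"wx":0,"wy":0,"wz":0,"gripper":0.3}])

```text
time: 9.65
ee_pos: [0.5696, -0.0242, 0.1731]
orientation: [[-0.829, -0.56, 0.006], [-0.56, 0.829, -0.001], [-0.005, -0.004, -1.0]]
contact_force: [0.6, -0.3, -0.7]
gripper_width: 0.0346
```

```bash
python3 - <<'E'
from h import *
s=camera('scene'); p=camera('wrist'); st=get_state(); print(st['ee_pos'],st['gripper_width'],st['contact_force'])
d=cv2.cvtColor(s['frame'],cv2.COLOR_RGB2BGR)[140:250,190:310]; d=cv2.resize(d,None,fx=3.4,fy=3.4,interpolation=cv2.INTER_CUBIC)
w=cv2.cvtColor(p['frame'],cv2.COLOR_RGB2BGR)[150:337,160:350]; w=cv2.resize(w,None,fx=2,fy=2)
cv2.imwrite('pics/s7.png',np.hstack([d,w]))
E
```

```text
[ 0.5678609  -0.02391209  0.16985386] 0.03473055423661607 [-0.57820577 -0.63720756 -1.96015387]
```

View pics/s7.png

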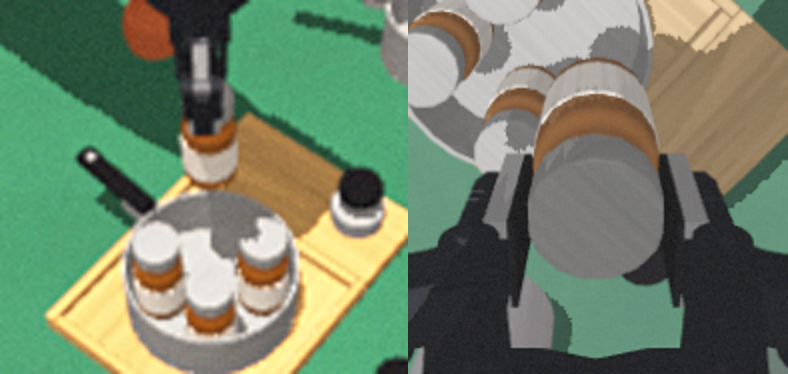

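Jar 2 is held upright at scene crop (208,140), its bottom 36 mm below the TCP reading. Carrying it to the rack.

Request:
move_arm(rows=[{"x":-0.02,"y":-0.045,"z":0,"wx":0,"wy":0,"wz":8,"gripper":0.3},{"x":-0.045,"y":-0.095,"z":0,"wx":0,"wy":0,"wz":16,"gripper":0.3},{"x":-0.07,"y":-0.15,"z":0,"wx":0,"wy":0,"wz":24,"gripper":0.3},{"x":-0.095,"y":-0.205,"z":0,"wx":0,"wy":0,"wz":32,"gripper":0.3},{"x":-0.12,"y":-0.26,"z":0,"wx":0,"wy":0,"wz":40,"gripper":0.3},{"x":-0.145,"y":-0.31,"z":0,"wx":0,"wy":0,"wz":48,"gripper":0.3},{"x":-0.169,"y":-0.364,"z":0,"wx":0,"wy":0,"wz":56,"gripper":0.3},{"x":-0.169,"y":-0.364,"z":0,"wx":0,"wy":0,"wz":56,"gripper":0.3}])

```text
time: 10.75
ee_pos: [0.3958, -0.3908, 0.1674]
orientation: [[-0.006, -1.0, -0.003], [-1.0, 0.006, 0.001], [-0.001, 0.003, -1.0]]
contact_force: [0.1, -0.1, -2.1]
gripper_width: 0.0344
```

```bash
python3 - <<'E'
from h import *
t=camera('top'); st=get_state(); print(st['ee_pos'],st['qpos'].round(1),np.degrees(np.arctan2(*st['orientation'][[1,0],1])))
s=camera('scene')
for p in (t,s):
    for o in outline_of(p,'rack')[:1]: print('rack',o['confidence'],[fit(p,'rack',o['mask'],[.4,-.3,y]) for y in(0.,.04)])
    m=near(p,'pan_a',(.593,-.057),.07)
    if m is not None: print('a',fit(p,'a',m,[.593,-.057,2.95],None,.008))
E
```

```text
[ 0.39697004 -0.38868002  0.16773181] [ -51.3    7.3    7.6   90.5    0.  -141.1] 179.76412880824043
rack 0.8 [(array([ 0.39831489, -0.29010273,  0.01890133]), np.float64(0.9548381691318165)), (array([ 0.39837986, -0.28923577,  0.01872746]), np.float64(0.9543498629619314))]
a (array([ 0.59381202, -0.05622696,  2.93582457]), np.float64(0.7182855569903253))
rack 0.69 [(array([ 0.39758357, -0.2903432 ,  0.01964546]), np.float64(0.9626412574801725)), (array([ 0.39731172, -0.2903535 ,  0.01774776]), np.float64(0.9627700875358065))]
a (array([ 0.59314577, -0.0561257 ,  2.92470594]), np.float64(0.4957909118956323))
```

Request:
move_arm(rows=[{"x":0.003,"y":0.008,"z":-0.04,"wx":0,"wy":0,"wz":0,"gripper":0.3},{"x":0.003,"y":0.008,"z":-0.08,"wx":0,"wy":0,"wz":0,"gripper":0.3},{"x":0.003,"y":0.008,"z":-0.105,"wx":0,"wy":0,"wz":0,"gripper":0.3},{"x":0.003,"y":0.008,"z":-0.118,"wx":0,"wy":0,"wz":0,"gripper":0.3},{"x":0.003,"y":0.008,"z":-0.124,"wx":0,"wy":0,"wz":0,"gripper":0.3},{"x":0.003,"y":0.008,"z":-0.124,"wx":0,"wy":0,"wz":0,"gripper":0.3},{"x":0.003,"y":0.008,"z":-0.124,"wx":0,"wy":0,"wz":0,"gripper":0.3},{"x":0.003,"y":0.008,"z":-0.124,"wx":0,"wy":0,"wz":0,"gripper":0.3}])

```text
time: 12.05
ee_pos: [0.4022, -0.3806, 0.0467]
orientation: [[0.0, -1.0, 0.001], [-1.0, -0.0, -0.002], [0.002, -0.001, -1.0]]
contact_force: [-0.2, 0.6, -1.3]
gripper_width: 0.0347
```

Request:
move_arm(rows=[{"x":-0.001,"y":0,"z":-0.0015,"wx":0,"wy":0,"wz":0,"gripper":0.3},{"x":-0.001,"y":0,"z":-0.003,"wx":0,"wy":0,"wz":0,"gripper":0.3},{"x":-0.001,"y":0,"z":-0.003,"wx":0,"wy":0,"wz":0,"gripper":-0.35},{"x":-0.001,"y":0,"z":-0.003,"wx":0,"wy":0,"wz":0,"gripper":-0.35},{"x":-0.001,"y":0,"z":-0.003,"wx":0,"wy":0,"wz":0,"gripper":-0.35},{"x":-0.001,"y":0,"z":-0.003,"wx":0,"wy":0,"wz":0,"gripper":-0.35},{"x":-0.001,"y":0,"z":0.03,"wx":0,"wy":0,"wz":0,"gripper":-0.35},{"x":-0.001,"y":0,"z":0.08,"wx":0,"wy":0,"wz":0,"gripper":-0.35}])

```text
time: 13.05
ee_pos: [0.3994, -0.3784, 0.1241]
orientation: [[0.0, -1.0, -0.003], [-1.0, -0.0, 0.004], [-0.004, 0.003, -1.0]]
contact_force: [1.6, -0.8, -0.6]
gripper_width: 0.0579
```

```bash
python3 - <<'E'
from h import *
s=camera('scene'); t=camera('top'); st=get_state(); print(st['ee_pos'],st['gripper_width'])
d=cv2.cvtColor(s['frame'],cv2.COLOR_RGB2BGR)[190:320,70:290]; d=cv2.resize(d,None,fx=3.4,fy=3.4,interpolation=cv2.INTER_CUBIC)
cv2.imwrite('pics/s8.png',d)
m=near(s,'pan_a',(.593,-.057),.07)
for o in outline_of(s,'jar_1'): print(o['confidence'],np.round(o['xy']),ray2plane(s,o['xy'],.06)[0].round(3))
E
```

```text
[ 0.40342753 -0.38315992  0.13261135] 0.05744617599395536
0.9 [238. 218.] [ 0.562 -0.076  0.06 ]
0.83 [114. 282.] [ 0.409 -0.383  0.06 ]
0.72 [248. 225.] [ 0.597 -0.079  0.06 ]
0.65 [268. 220.] [ 0.632 -0.038  0.06 ]
```

View pics/s8.png

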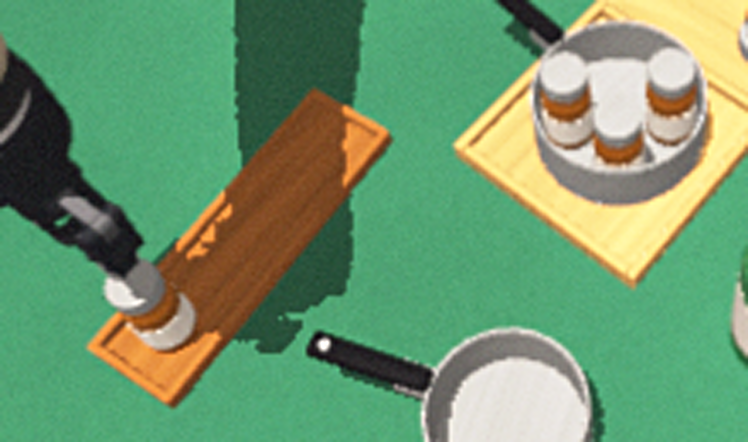

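Jar 2 stands in the rack's far end. Next is jar 4 at (0.5585,-0.079), with the jaws along its radius.

Request:
move_arm(rows=[{"x":0.01,"y":0.02,"z":0.02,"wx":0,"wy":0,"wz":6,"gripper":-0.41},{"x":0.035,"y":0.065,"z":0.02,"wx":0,"wy":0,"wz":12,"gripper":-0.41},{"x":0.06,"y":0.115,"z":0.02,"wx":0,"wy":0,"wz":18,"gripper":-0.41},{"x":0.085,"y":0.165,"z":0.02,"wx":0,"wy":0,"wz":24,"gripper":-0.41},{"x":0.11,"y":0.215,"z":0.02,"wx":0,"wy":0,"wz":30,"gripper":-0.41},{"x":0.135,"y":0.262,"z":0.01,"wx":0,"wy":0,"wz":35.5,"gripper":-0.41},{"x":0.156,"y":0.302,"z":0,"wx":0,"wy":0,"wz":35.5,"gripper":-0.41},{"x":0.156,"y":0.302,"z":0,"wx":0,"wy":0,"wz":35.5,"gripper":-0.41}])

```text
time: 14.25
ee_pos: [0.5556, -0.0744, 0.1221]
orientation: [[0.585, -0.811, -0.005], [-0.811, -0.585, 0.002], [-0.005, 0.003, -1.0]]
contact_force: [-0.2, 0.5, 0.4]
gripper_width: 0.0598
```

```bash
python3 - <<'E'
from h import *
for i in range(4):
    p=camera('wrist'); 
    st=get_state(); print(st['ee_pos'],np.degrees(np.arctan2(*st['orientation'][[1,0],1])))
for o in outline_of(p,'jar_1'):
    x=ray2plane(p,o['xy'],.095,st)[0][:2]
    print('jar',round(o['confidence'],2),np.round(fit(p,'jar',o['mask'],x,st,.013),4) if 0 else np.round(fit(p,'jar',o['mask'],x,st,.013)[0],4))
E
```

```text
[ 0.55537337 -0.07625079  0.12294578] -144.30308694263027
[ 0.5554929  -0.07743731  0.12372136] -144.4084889931652
[ 0.5557074  -0.07825797  0.12441399] -144.4907323573564
[ 0.55594275 -0.07875479  0.1249283 ] -144.54273180446248
jar 0.78 [ 0.6142 -0.0945]
jar 0.65 [ 0.6266 -0.0399]
```

Request:
move_arm(rows=[{"x":0.003,"y":-0.001,"z":-0.015,"wx":0,"wy":0,"wz":0,"gripper":-0.41},{"x":0.003,"y":-0.001,"z":-0.04,"wx":0,"wy":0,"wz":0,"gripper":-0.41},{"x":0.003,"y":-0.001,"z":-0.065,"wx":0,"wy":0,"wz":0,"gripper":-0.41},{"x":0.003,"y":-0.001,"z":-0.0765,"wx":0,"wy":0,"wz":0,"gripper":-0.41},{"x":0.003,"y":-0.001,"z":-0.0765,"wx":0,"wy":0,"wz":0,"gripper":0.3},{"x":0.003,"y":-0.001,"z":-0.0765,"wx":0,"wy":0,"wz":0,"gripper":0.3},{"x":0.003,"y":-0.001,"z":-0.0765,"wx":0,"wy":0,"wz":0,"gripper":0.3},{"x":0.003,"y":-0.001,"z":-0.0765,"wx":0,"wy":0,"wz":0,"gripper":0.3}])

```text
time: 15.5
ee_pos: [0.5602, -0.079, 0.0497]
orientation: [[0.581, -0.814, 0.001], [-0.814, -0.581, -0.0], [0.001, -0.001, -1.0]]
contact_force: [0.6, -0.3, -1.8]
gripper_width: 0.0343
```

Request:
move_arm(rows=[{"x":0,"y":0,"z":0,"wx":0,"wy":0,"wz":0,"gripper":0.3},{"x":0,"y":0,"z":0.01,"wx":0,"wy":0,"wz":0,"gripper":0.3},{"x":0,"y":0,"z":0.03,"wx":0,"wy":0,"wz":0,"gripper":0.3},{"x":0,"y":0,"z":0.06,"wx":0,"wy":0,"wz":0,"gripper":0.3},{"x":0,"y":0,"z":0.09,"wx":0,"wy":0,"wz":0,"gripper":0.3},{"x":0,"y":0,"z":0.12,"wx":0,"wy":0,"wz":0,"gripper":0.3},{"x":-0.02,"y":-0.03,"z":0.12,"wx":0,"wy":0,"wz":-5.5,"gripper":0.3},{"x":-0.04,"y":-0.06,"z":0.12,"wx":0,"wy":0,"wz":-11.5,"gripper":0.3}])

```text
time: 16.5
ee_pos: [0.5201, -0.1395, 0.1708]
orientation: [[0.405, -0.914, 0.002], [-0.914, -0.405, -0.001], [0.002, -0.002, -1.0]]
contact_force: [0.2, -0.5, -1.6]
gripper_width: 0.0347
```

Request:
move_arm(rows=[{"x":-0.03,"y":-0.045,"z":0,"wx":0,"wy":0,"wz":-6,"gripper":0.3},{"x":-0.06,"y":-0.09,"z":0,"wx":0,"wy":0,"wz":-12,"gripper":0.3},{"x":-0.09,"y":-0.135,"z":0,"wx":0,"wy":0,"wz":-18,"gripper":0.3},{"x":-0.1215,"y":-0.18,"z":0,"wx":0,"wy":0,"wz":-24,"gripper":0.3},{"x":-0.1215,"y":-0.18,"z":-0.02,"wx":0,"wy":0,"wz":-24,"gripper":0.3},{"x":-0.1215,"y":-0.18,"z":-0.06,"wx":0,"wy":0,"wz":-24,"gripper":0.3},{"x":-0.1215,"y":-0.18,"z":-0.09,"wx":0,"wy":0,"wz":-24,"gripper":0.3},{"x":-0.1215,"y":-0.18,"z":-0.105,"wx":0,"wy":0,"wz":-24,"gripper":0.3}])

```text
time: 17.5
ee_pos: [0.3974, -0.3181, 0.0627]
orientation: [[0.0, -1.0, -0.002], [-1.0, -0.0, 0.002], [-0.002, 0.002, -1.0]]
contact_force: [0.0, 0.2, -1.4]
gripper_width: 0.0347
```

Request:
move_arm(rows=[{"x":0,"y":0,"z":-0.01,"wx":0,"wy":0,"wz":0,"gripper":0.3},{"x":0,"y":0,"z":-0.02,"wx":0,"wy":0,"wz":0,"gripper":0.3},{"x":0,"y":0,"z":-0.02,"wx":0,"wy":0,"wz":0,"gripper":0.3},{"x":0,"y":0,"z":-0.02,"wx":0,"wy":0,"wz":0,"gripper":0.3},{"x":0,"y":0,"z":-0.02,"wx":0,"wy":0,"wz":0,"gripper":0.3},{"x":0,"y":0,"z":-0.02,"wx":0,"wy":0,"wz":0,"gripper":0.3},{"x":0,"y":0,"z":-0.02,"wx":0,"wy":0,"wz":0,"gripper":0.3},{"x":0,"y":0,"z":-0.02,"wx":0,"wy":0,"wz":0,"gripper":0.3}])

```text
time: 18.5
ee_pos: [0.3982, -0.3189, 0.0441]
orientation: [[0.001, -1.0, -0.0], [-1.0, -0.001, -0.0], [0.0, 0.0, -1.0]]
contact_force: [0.4, -1.0, -1.8]
gripper_width: 0.0344
```

Request:
move_arm(rows=[{"x":0,"y":0,"z":-0.002,"wx":0,"wy":0,"wz":0,"gripper":0.3},{"x":0,"y":0,"z":-0.002,"wx":0,"wy":0,"wz":0,"gripper":-0.35},{"x":0,"y":0,"z":-0.002,"wx":0,"wy":0,"wz":0,"gripper":-0.41},{"x":0,"y":0,"z":-0.002,"wx":0,"wy":0,"wz":0,"gripper":-0.41},{"x":0,"y":0,"z":-0.002,"wx":0,"wy":0,"wz":0,"gripper":-0.41},{"x":0,"y":0,"z":0.03,"wx":0,"wy":0,"wz":0,"gripper":-0.41},{"x":0,"y":0,"z":0.07,"wx":0,"wy":0,"wz":0,"gripper":-0.41},{"x":0.02,"y":0.025,"z":0.1,"wx":0,"wy":0,"wz":4,"gripper":-0.41}])

```text
time: 19.5
ee_pos: [0.4181, -0.2952, 0.1459]
orientation: [[0.069, -0.998, 0.001], [-0.998, -0.069, -0.002], [0.002, -0.001, -1.0]]
contact_force: [0.9, 0.6, -0.2]
gripper_width: 0.0599
```

Request:
move_arm(rows=[{"x":0.03,"y":0.036,"z":0,"wx":0,"wy":0,"wz":5,"gripper":-0.41},{"x":0.06,"y":0.075,"z":0,"wx":0,"wy":0,"wz":10,"gripper":-0.41},{"x":0.095,"y":0.12,"z":0,"wx":0,"wy":0,"wz":15,"gripper":-0.41},{"x":0.13,"y":0.165,"z":0,"wx":0,"wy":0,"wz":20,"gripper":-0.41},{"x":0.165,"y":0.21,"z":0,"wx":0,"wy":0,"wz":25,"gripper":-0.41},{"x":0.2065,"y":0.257,"z":0,"wx":0,"wy":0,"wz":30,"gripper":-0.41},{"x":0.2065,"y":0.257,"z":0,"wx":0,"wy":0,"wz":30,"gripper":-0.41},{"x":0.2065,"y":0.257,"z":0,"wx":0,"wy":0,"wz":30,"gripper":-0.41}])

```text
time: 20.5
ee_pos: [0.6244, -0.0368, 0.1437]
orientation: [[0.56, -0.829, -0.001], [-0.829, -0.56, -0.0], [-0.0, 0.001, -1.0]]
contact_force: [-0.5, -0.6, -0.5]
gripper_width: 0.06
```

```bash
python3 - <<'E'
from h import *
s=camera('scene'); t=camera('top');w=camera('wrist'); st=get_state(); print(st['ee_pos'],np.degrees(np.arctan2(*st['orientation'][[1,0],1])))
for p,s_ in ((s,None),(w,st),(t,None)):
  for o in outline_of(p,'jar_1'):
    if o['mask'].sum()>1100: continue
    x=ray2plane(p,o['xy'],.09 if s_ is None else .1,s_)[0][:2]
    print('jar',round(o['confidence'],2),np.round(o['xy']),x.round(3),np.round(fit(p,'jar',o['mask'],x,s_,.013)[0],4))
E
```

```text
[ 0.62415906 -0.0381615   0.14462799] -146.08621923090882
jar 0.9 [131. 259.] [ 0.418 -0.322] [ 0.4215 -0.3274]
jar 0.81 [114. 278.] [ 0.418 -0.379] [ 0.4257 -0.3827]
jar 0.63 [267. 219.] [ 0.637 -0.051] [ 0.6364 -0.048 ]
jar 0.57 [252. 228.] [ 0.619 -0.097] [ 0.619  -0.0966]
jar 0.3 [317. 147.] [0.634 0.241] [0.6503 0.2114]
jar 0.74 [370. 259.] [ 0.405 -0.361] [ 0.4045 -0.3663]
jar 0.64 [353. 259.] [ 0.406 -0.31 ] [ 0.404  -0.3089]
jar 0.55 [400. 190.] [ 0.623 -0.455] [ 0.6226 -0.4446]
```

Request:
move_arm(rows=[{"x":0.001,"y":0.001,"z":-0.03,"wx":0,"wy":0,"wz":0,"gripper":-0.41},{"x":0.001,"y":0.001,"z":-0.06,"wx":0,"wy":0,"wz":0,"gripper":-0.41},{"x":0.001,"y":0.001,"z":-0.085,"wx":0,"wy":0,"wz":0,"gripper":-0.41},{"x":0.001,"y":0.001,"z":-0.095,"wx":0,"wy":0,"wz":0,"gripper":-0.41},{"x":0.001,"y":0.001,"z":-0.095,"wx":0,"wy":0,"wz":0,"gripper":-0.41},{"x":0.001,"y":0.001,"z":-0.095,"wx":0,"wy":0,"wz":0,"gripper":0.3},{"x":0.001,"y":0.001,"z":-0.095,"wx":0,"wy":0,"wz":0,"gripper":0.3},{"x":0.001,"y":0.001,"z":-0.095,"wx":0,"wy":0,"wz":0,"gripper":0.3}])

```text
time: 21.8
ee_pos: [0.6273, -0.0361, 0.0513]
orientation: [[0.56, -0.829, 0.004], [-0.829, -0.56, -0.001], [0.003, -0.003, -1.0]]
contact_force: [-0.3, -0.4, 4.0]
gripper_width: 0.0342
```

Request:
move_arm(rows=[{"x":0,"y":0,"z":0,"wx":0,"wy":0,"wz":0,"gripper":0.3},{"x":0,"y":0,"z":0.01,"wx":0,"wy":0,"wz":0,"gripper":0.3},{"x":0,"y":0,"z":0.03,"wx":0,"wy":0,"wz":0,"gripper":0.3},{"x":0,"y":0,"z":0.06,"wx":0,"wy":0,"wz":0,"gripper":0.3},{"x":0,"y":0,"z":0.09,"wx":0,"wy":0,"wz":0,"gripper":0.3},{"x":0,"y":0,"z":0.12,"wx":0,"wy":0,"wz":0,"gripper":0.3},{"x":-0.02,"y":-0.02,"z":0.12,"wx":0,"wy":0,"wz":-5,"gripper":0.3},{"x":-0.05,"y":-0.05,"z":0.12,"wx":0,"wy":0,"wz":-10,"gripper":0.3}])

```text
time: 22.8
ee_pos: [0.5756, -0.0858, 0.1692]
orientation: [[0.406, -0.914, 0.0], [-0.914, -0.406, -0.0], [0.0, -0.0, -1.0]]
contact_force: [-1.0, -0.8, 0.1]
gripper_width: 0.0343
```

Request:
move_arm(rows=[{"x":-0.036,"y":-0.035,"z":0,"wx":0,"wy":0,"wz":-5,"gripper":0.3},{"x":-0.072,"y":-0.07,"z":0,"wx":0,"wy":0,"wz":-10,"gripper":0.3},{"x":-0.108,"y":-0.105,"z":0,"wx":0,"wy":0,"wz":-15,"gripper":0.3},{"x":-0.144,"y":-0.14,"z":0,"wx":0,"wy":0,"wz":-20,"gripper":0.3},{"x":-0.178,"y":-0.174,"z":-0.005,"wx":0,"wy":0,"wz":-24,"gripper":0.3},{"x":-0.178,"y":-0.174,"z":-0.03,"wx":0,"wy":0,"wz":-24,"gripper":0.3},{"x":-0.178,"y":-0.174,"z":-0.07,"wx":0,"wy":0,"wz":-24,"gripper":0.3},{"x":-0.178,"y":-0.174,"z":-0.1,"wx":0,"wy":0,"wz":-24,"gripper":0.3}])

```text
time: 23.8
ee_pos: [0.3965, -0.2593, 0.0673]
orientation: [[-0.0, -1.0, -0.002], [-1.0, 0.0, 0.002], [-0.002, 0.002, -1.0]]
contact_force: [-0.1, -0.5, -1.3]
gripper_width: 0.0346
```

```bash
python3 - <<'E'
from h import *
for i in range(3): s=camera('scene')
st=get_state(); print(st['ee_pos'],st['contact_force'],st['gripper_width'])
d=cv2.cvtColor(s['frame'],cv2.COLOR_RGB2BGR)[170:310,80:300]; d=cv2.resize(d,None,fx=3.4,fy=3.4,interpolation=cv2.INTER_CUBIC)
cv2.imwrite('pics/s9.png',d)
E
```

```text
[ 0.39579137 -0.25825702  0.06705455] [ 0.4541661  -0.96328717 -0.61111055] 0.03440919428035373
```

View pics/s9.png

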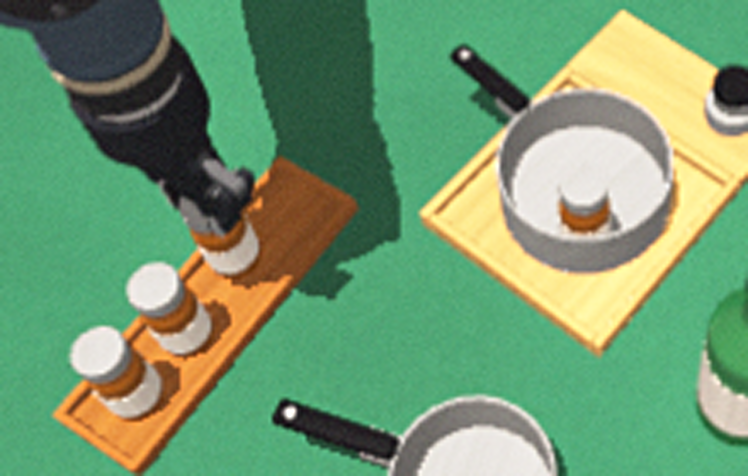

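Two jars stand, and the third hangs upright over its slot. Lowering and releasing.

Request:
move_arm(rows=[{"x":0.002,"y":0,"z":-0.01,"wx":0,"wy":0,"wz":0,"gripper":0.3},{"x":0.002,"y":0,"z":-0.018,"wx":0,"wy":0,"wz":0,"gripper":0.3},{"x":0.002,"y":0,"z":-0.0215,"wx":0,"wy":0,"wz":0,"gripper":0.3},{"x":0.002,"y":0,"z":-0.023,"wx":0,"wy":0,"wz":0,"gripper":0.3},{"x":0.002,"y":0,"z":-0.024,"wx":0,"wy":0,"wz":0,"gripper":0.3},{"x":0.002,"y":0,"z":-0.024,"wx":0,"wy":0,"wz":0,"gripper":0.3},{"x":0.002,"y":0,"z":-0.024,"wx":0,"wy":0,"wz":0,"gripper":0.3},{"x":0.002,"y":0,"z":-0.024,"wx":0,"wy":0,"wz":0,"gripper":0.3}])

```text
time: 24.95
ee_pos: [0.3998, -0.26, 0.0452]
orientation: [[0.0, -1.0, 0.0], [-1.0, -0.0, -0.0], [0.0, -0.0, -1.0]]
contact_force: [0.7, 0.4, -1.6]
gripper_width: 0.0344
```

Request:
move_arm(rows=[{"x":0,"y":0,"z":0,"wx":0,"wy":0,"wz":0,"gripper":-0.35},{"x":0,"y":0,"z":0,"wx":0,"wy":0,"wz":0,"gripper":-0.41},{"x":0,"y":0,"z":0,"wx":0,"wy":0,"wz":0,"gripper":-0.41},{"x":0,"y":0,"z":0,"wx":0,"wy":0,"wz":0,"gripper":-0.41},{"x":0,"y":0,"z":0.03,"wx":0,"wy":0,"wz":0,"gripper":-0.41},{"x":0,"y":0,"z":0.07,"wx":0,"wy":0,"wz":0,"gripper":-0.41},{"x":0.02,"y":0.02,"z":0.1,"wx":0,"wy":0,"wz":0,"gripper":-0.41},{"x":0.055,"y":0.04,"z":0.1,"wx":0,"wy":0,"wz":-9,"gripper":-0.41}])

```text
time: 25.95
ee_pos: [0.4568, -0.2212, 0.1491]
orientation: [[-0.162, -0.987, 0.006], [-0.987, 0.162, -0.004], [0.003, -0.006, -1.0]]
contact_force: [0.9, -1.1, -0.4]
gripper_width: 0.0603
```

Request:
move_arm(rows=[{"x":0.035,"y":0.03,"z":0,"wx":0,"wy":0,"wz":-10,"gripper":-0.41},{"x":0.07,"y":0.06,"z":0,"wx":0,"wy":0,"wz":-20,"gripper":-0.41},{"x":0.105,"y":0.09,"z":0,"wx":0,"wy":0,"wz":-30,"gripper":-0.41},{"x":0.14,"y":0.115,"z":0,"wx":0,"wy":0,"wz":-40,"gripper":-0.41},{"x":0.157,"y":0.129,"z":0,"wx":0,"wy":0,"wz":-48,"gripper":-0.41},{"x":0.157,"y":0.129,"z":-0.02,"wx":0,"wy":0,"wz":-48,"gripper":-0.41},{"x":0.157,"y":0.129,"z":-0.025,"wx":0,"wy":0,"wz":-48,"gripper":-0.41},{"x":0.157,"y":0.129,"z":-0.025,"wx":0,"wy":0,"wz":-48,"gripper":-0.41}])

```text
time: 26.95
ee_pos: [0.611, -0.091, 0.1195]
orientation: [[-0.839, -0.545, -0.001], [-0.545, 0.839, 0.0], [0.001, 0.001, -1.0]]
contact_force: [-0.1, 1.2, 1.1]
gripper_width: 0.0603
```

```bash
python3 - <<'E'
from h import *
w=camera('wrist');w=camera('wrist');w=camera('wrist'); st=get_state(); print(st['ee_pos'],np.degrees(np.arctan2(*st['orientation'][[1,0],1])),st['qpos'].round())
s=camera('scene')
for p,s_ in ((s,None),(w,st)):
  for o in outline_of(p,'jar_1'):
    x=ray2plane(p,o['xy'],.09,s_)[0][:2]
    if np.hypot(x[0]-.61,x[1]+.09)<.06: print(round(o['confidence'],2),np.round(o['xy']),x.round(3),np.round(fit(p,'jar',o['mask'],x,s_,.013)[0],4))
E
```

```text
[ 0.61194043 -0.09134738  0.12105141] 122.99164136293219 [-15.  16.  13.  86.  -0. -48.]
0.5 [250. 228.] [ 0.616 -0.098] [ 0.6218 -0.1   ]
0.77 [254. 195.] [ 0.609 -0.093] [ 0.6119 -0.0933]
```

Request:
move_arm(rows=[{"x":0,"y":-0.001,"z":-0.02,"wx":0,"wy":0,"wz":0,"gripper":-0.41},{"x":0,"y":-0.001,"z":-0.045,"wx":0,"wy":0,"wz":0,"gripper":-0.41},{"x":0,"y":-0.001,"z":-0.065,"wx":0,"wy":0,"wz":0,"gripper":-0.41},{"x":0,"y":-0.001,"z":-0.072,"wx":0,"wy":0,"wz":0,"gripper":-0.41},{"x":0,"y":-0.001,"z":-0.072,"wx":0,"wy":0,"wz":0,"gripper":-0.41},{"x":0,"y":-0.001,"z":-0.072,"wx":0,"wy":0,"wz":0,"gripper":0.3},{"x":0,"y":-0.001,"z":-0.072,"wx":0,"wy":0,"wz":0,"gripper":0.3},{"x":0,"y":-0.001,"z":-0.072,"wx":0,"wy":0,"wz":0,"gripper":0.3}])

```text
time: 28.25
ee_pos: [0.6131, -0.0922, 0.05]
orientation: [[-0.838, -0.545, 0.003], [-0.545, 0.838, -0.001], [-0.002, -0.003, -1.0]]
contact_force: [0.5, 0.3, 4.2]
gripper_width: 0.0343
```

Request:
move_arm(rows=[{"x":0,"y":0,"z":0,"wx":0,"wy":0,"wz":0,"gripper":0.3},{"x":0,"y":0,"z":0.01,"wx":0,"wy":0,"wz":0,"gripper":0.3},{"x":0,"y":0,"z":0.03,"wx":0,"wy":0,"wz":0,"gripper":0.3},{"x":0,"y":0,"z":0.06,"wx":0,"wy":0,"wz":0,"gripper":0.3},{"x":0,"y":0,"z":0.09,"wx":0,"wy":0,"wz":0,"gripper":0.3},{"x":0,"y":0,"z":0.12,"wx":0,"wy":0,"wz":0,"gripper":0.3},{"x":-0.02,"y":-0.02,"z":0.12,"wx":0,"wy":0,"wz":8,"gripper":0.3},{"x":-0.05,"y":-0.04,"z":0.12,"wx":0,"wy":0,"wz":17,"gripper":0.3}])

```text
time: 29.25
ee_pos: [0.5614, -0.1321, 0.168]
orientation: [[-0.638, -0.77, -0.0], [-0.77, 0.638, -0.0], [0.0, 0.0, -1.0]]
contact_force: [-0.2, -0.4, -2.3]
gripper_width: 0.0343
```

Request:
move_arm(rows=[{"x":-0.036,"y":-0.015,"z":0,"wx":0,"wy":0,"wz":9,"gripper":0.3},{"x":-0.072,"y":-0.03,"z":0,"wx":0,"wy":0,"wz":18,"gripper":0.3},{"x":-0.11,"y":-0.045,"z":0,"wx":0,"wy":0,"wz":27,"gripper":0.3},{"x":-0.145,"y":-0.058,"z":0,"wx":0,"wy":0,"wz":36,"gripper":0.3},{"x":-0.166,"y":-0.067,"z":-0.005,"wx":0,"wy":0,"wz":40,"gripper":0.3},{"x":-0.166,"y":-0.067,"z":-0.04,"wx":0,"wy":0,"wz":40,"gripper":0.3},{"x":-0.166,"y":-0.067,"z":-0.08,"wx":0,"wy":0,"wz":40,"gripper":0.3},{"x":-0.166,"y":-0.067,"z":-0.105,"wx":0,"wy":0,"wz":40,"gripper":0.3}])

```text
time: 30.25
ee_pos: [0.394, -0.1978, 0.0606]
orientation: [[0.0, -1.0, -0.003], [-1.0, -0.0, 0.002], [-0.002, 0.003, -1.0]]
contact_force: [-0.0, -0.7, -1.3]
gripper_width: 0.0343
```

Request:
move_arm(rows=[{"x":0,"y":0,"z":-0.01,"wx":0,"wy":0,"wz":0,"gripper":0.3},{"x":0,"y":0,"z":-0.016,"wx":0,"wy":0,"wz":0,"gripper":0.3},{"x":0,"y":0,"z":-0.019,"wx":0,"wy":0,"wz":0,"gripper":0.3},{"x":0,"y":0,"z":-0.02,"wx":0,"wy":0,"wz":0,"gripper":0.3},{"x":0,"y":0,"z":-0.02,"wx":0,"wy":0,"wz":0,"gripper":0.3},{"x":0,"y":0,"z":-0.02,"wx":0,"wy":0,"wz":0,"gripper":0.3},{"x":0,"y":0,"z":-0.02,"wx":0,"wy":0,"wz":0,"gripper":0.3},{"x":0,"y":0,"z":-0.02,"wx":0,"wy":0,"wz":0,"gripper":0.3}])

```text
time: 31.25
ee_pos: [0.3957, -0.1989, 0.0431]
orientation: [[0.0, -1.0, 0.0], [-1.0, -0.0, -0.0], [0.0, -0.0, -1.0]]
contact_force: [0.3, 0.2, -0.1]
gripper_width: 0.0346
```

Request:
move_arm(rows=[{"x":0,"y":0,"z":-0.001,"wx":0,"wy":0,"wz":0,"gripper":-0.35},{"x":0,"y":0,"z":-0.001,"wx":0,"wy":0,"wz":0,"gripper":-0.41},{"x":0,"y":0,"z":-0.001,"wx":0,"wy":0,"wz":0,"gripper":-0.41},{"x":0,"y":0,"z":0,"wx":0,"wy":0,"wz":0,"gripper":-0.41},{"x":0,"y":0,"z":0.03,"wx":0,"wy":0,"wz":0,"gripper":-0.41},{"x":0,"y":0,"z":0.07,"wx":0,"wy":0,"wz":0,"gripper":-0.41},{"x":0,"y":0,"z":0.12,"wx":0,"wy":0,"wz":0,"gripper":-0.41},{"x":0.02,"y":-0.02,"z":0.16,"wx":0,"wy":0,"wz":-9,"gripper":-0.41}])

```text
time: 32.25
ee_pos: [0.4157, -0.2185, 0.2059]
orientation: [[-0.159, -0.987, 0.002], [-0.987, 0.159, -0.001], [0.001, -0.002, -1.0]]
contact_force: [0.9, -0.9, -0.2]
gripper_width: 0.0601
```

Request:
move_arm(rows=[{"x":0.02,"y":-0.02,"z":0.02,"wx":0,"wy":0,"wz":-10,"gripper":-0.41},{"x":0.04,"y":-0.04,"z":0.02,"wx":0,"wy":0,"wz":-20,"gripper":-0.41},{"x":0.07,"y":-0.06,"z":0.02,"wx":0,"wy":0,"wz":-30,"gripper":-0.41},{"x":0.1,"y":-0.08,"z":0.01,"wx":0,"wy":0,"wz":-40,"gripper":-0.41},{"x":0.13,"y":-0.1,"z":0,"wx":0,"wy":0,"wz":-50,"gripper":-0.41},{"x":0.145,"y":-0.109,"z":0,"wx":0,"wy":0,"wz":-60,"gripper":-0.41},{"x":0.145,"y":-0.109,"z":0,"wx":0,"wy":0,"wz":-67.7,"gripper":-0.41},{"x":0.145,"y":-0.109,"z":0,"wx":0,"wy":0,"wz":-67.7,"gripper":-0.41}])

```text
time: 33.25
ee_pos: [0.5608, -0.3279, 0.2026]
orientation: [[-0.973, -0.232, -0.001], [-0.232, 0.973, 0.0], [0.0, 0.001, -1.0]]
contact_force: [0.4, -0.8, 0.7]
gripper_width: 0.0602
```

```bash
cat > pans.py <<'E'
from h import *
import sys
EST=dict(a=(.593,-.057,2.93,.008),b=(.663,-.304,3.374,0),c=(.621,.282,3.40,0),d=(.519,.422,3.09,0))
def pans(names,cams=('scene','top','wrist'),est=EST):
    for i in range(2): w=camera('wrist')
    P={n:camera(n) for n in cams}; st=get_state()
    print(st['time'],st['ee_pos'].round(4),'jaw',np.degrees(np.arctan2(*st['orientation'][[1,0],1])).round(1),st['qpos'].round(),st['gripper_width'].round(4))
    for n,p in P.items():
        s=st if n=='wrist' else None
        for k in names:
            e=est[k]; m=near(p,'pan_a',e[:2],.05+e[3],s,.08)
            if m is None: print(n,k,'-'); continue
            v,q=fit(p,k,m,e[:3],s,e[3]); g=v[:2]+.105*np.array([np.cos(v[2]),np.sin(v[2])])
            print(n,k,v[:2].round(4),'yaw',np.degrees(v[2]).round(1),'iou',round(q,3),'grip',g.round(4))
    return P,st
if __name__=='__main__': pans(sys.argv[1])
E
python3 pans.py abcd
```

```text
Traceback (most recent call last):
  File "pans.py", line 16, in <module>
    if __name__=='__main__': pans(sys.argv[1])
                             ~~~~^^^^^^^^^^^^^
  File "pans.py", line 7, in pans
    print(st['time'],st['ee_pos'].round(4),'jaw',np.degrees(np.arctan2(*st['orientation'][[1,0],1])).round(1),st['qpos'].round(),st['gripper_width'].round(4))
                                                                                                                                 ^^^^^^^^^^^^^^^^^^^^^^^^^
AttributeError: 'float' object has no attribute 'round'
```

```bash
sed -i "s/st\['gripper_width'\].round(4)/round(st['gripper_width'],4)/" pans.py; python3 pans.py abcd
```

```text
33.75 [ 0.5606 -0.3278  0.2032] jaw 103.3 [-36.  23.  30.  97.   0. -50.] 0.0603
scene a [ 0.5934 -0.0556] yaw 168.2 iou 0.969 grip [ 0.4906 -0.0342]
scene b [ 0.6604 -0.3034] yaw 193.6 iou 0.96 grip [ 0.5584 -0.3282]
scene c [0.6203 0.2835] yaw 195.3 iou 0.927 grip [0.519  0.2558]
scene d [0.5214 0.4208] yaw 179.2 iou 0.845 grip [0.4164 0.4223]
top a [ 0.5933 -0.0564] yaw 168.1 iou 0.963 grip [ 0.4906 -0.0348]
top b [ 0.6617 -0.3036] yaw 193.8 iou 0.938 grip [ 0.5597 -0.3286]
top c [0.621  0.2812] yaw 194.6 iou 0.931 grip [0.5194 0.2547]
top d [0.5202 0.4229] yaw 177.7 iou 0.896 grip [0.4152 0.427 ]
wrist a [ 0.5933 -0.0572] yaw 168.0 iou 0.967 grip [ 0.4906 -0.0354]
wrist b [ 0.6611 -0.3032] yaw 194.7 iou 0.969 grip [ 0.5596 -0.3298]
wrist c -
wrist d -
```

Request:
move_arm(rows=[{"x":-0.001,"y":-0.001,"z":-0.04,"wx":0,"wy":0,"wz":0.7,"gripper":-0.41},{"x":-0.001,"y":-0.001,"z":-0.09,"wx":0,"wy":0,"wz":0.7,"gripper":-0.41},{"x":-0.001,"y":-0.001,"z":-0.13,"wx":0,"wy":0,"wz":0.7,"gripper":-0.41},{"x":-0.001,"y":-0.001,"z":-0.16,"wx":0,"wy":0,"wz":0.7,"gripper":-0.41},{"x":-0.001,"y":-0.001,"z":-0.18,"wx":0,"wy":0,"wz":0.7,"gripper":-0.41},{"x":-0.001,"y":-0.001,"z":-0.186,"wx":0,"wy":0,"wz":0.7,"gripper":-0.41},{"x":-0.001,"y":-0.001,"z":-0.186,"wx":0,"wy":0,"wz":0.7,"gripper":-0.2},{"x":-0.001,"y":-0.001,"z":-0.186,"wx":0,"wy":0,"wz":0.7,"gripper":0.2}])

```text
time: 35.35
ee_pos: [0.5607, -0.3296, 0.0187]
orientation: [[-0.97, -0.242, 0.002], [-0.242, 0.97, -0.002], [-0.002, -0.002, -1.0]]
contact_force: [0.6, 0.4, 1.0]
gripper_width: 0.0351
```

Request:
move_arm(rows=[{"x":0,"y":0,"z":0,"wx":0,"wy":0,"wz":0,"gripper":0.4},{"x":0,"y":0,"z":0,"wx":0,"wy":0,"wz":0,"gripper":0.8},{"x":0,"y":0,"z":0,"wx":0,"wy":0,"wz":0,"gripper":0.9},{"x":0,"y":0,"z":0,"wx":0,"wy":0,"wz":0,"gripper":0.9},{"x":0,"y":0,"z":0,"wx":0,"wy":0,"wz":0,"gripper":0.9},{"x":0,"y":0,"z":0.005,"wx":0,"wy":0,"wz":0,"gripper":0.9},{"x":0,"y":0,"z":0.01,"wx":0,"wy":0,"wz":0,"gripper":0.9},{"x":0,"y":0,"z":0.015,"wx":0,"wy":0,"wz":0,"gripper":0.9}])

```text
time: 36.35
ee_pos: [0.5588, -0.3284, 0.0311]
orientation: [[-0.97, -0.242, -0.002], [-0.242, 0.97, 0.001], [0.002, 0.002, -1.0]]
contact_force: [-0.3, 0.1, -3.0]
gripper_width: 0.0166
```

Request:
move_arm(rows=[{"x":0,"y":0,"z":0.02,"wx":0,"wy":0,"wz":0,"gripper":0.9},{"x":0,"y":0,"z":0.045,"wx":0,"wy":0,"wz":0,"gripper":0.9},{"x":0,"y":0,"z":0.07,"wx":0,"wy":0,"wz":0,"gripper":0.9},{"x":0,"y":0,"z":0.095,"wx":0,"wy":0,"wz":0,"gripper":0.9},{"x":0,"y":0,"z":0.11,"wx":0,"wy":0,"wz":0,"gripper":0.9},{"x":-0.004,"y":0.02,"z":0.11,"wx":0,"wy":0,"wz":4,"gripper":0.9},{"x":-0.01,"y":0.05,"z":0.11,"wx":0,"wy":0,"wz":9,"gripper":0.9},{"x":-0.016,"y":0.08,"z":0.11,"wx":0,"wy":0,"wz":14,"gripper":0.9}])

```text
time: 37.35
ee_pos: [0.5431, -0.2481, 0.1413]
orientation: [[-0.882, -0.472, -0.001], [-0.472, 0.882, 0.001], [0.001, 0.001, -1.0]]
contact_force: [-1.2, 0.6, -2.9]
gripper_width: 0.0162
```

Request:
move_arm(rows=[{"x":-0.004,"y":0.02,"z":0,"wx":0,"wy":0,"wz":4,"gripper":0.9},{"x":-0.008,"y":0.045,"z":0,"wx":0,"wy":0,"wz":8,"gripper":0.9},{"x":-0.013,"y":0.07,"z":0,"wx":0,"wy":0,"wz":12,"gripper":0.9},{"x":-0.017,"y":0.095,"z":0,"wx":0,"wy":0,"wz":16,"gripper":0.9},{"x":-0.02,"y":0.114,"z":0,"wx":0,"wy":0,"wz":20,"gripper":0.9},{"x":-0.02,"y":0.114,"z":0,"wx":0,"wy":0,"wz":20,"gripper":0.9},{"x":-0.02,"y":0.114,"z":0,"wx":0,"wy":0,"wz":20,"gripper":0.9},{"x":-0.02,"y":0.114,"z":0,"wx":0,"wy":0,"wz":20,"gripper":0.9}])

```text
time: 38.35
ee_pos: [0.5237, -0.1357, 0.1419]
orientation: [[-0.67, -0.742, -0.0], [-0.742, 0.67, -0.0], [0.0, -0.0, -1.0]]
contact_force: [0.5, -1.1, -2.6]
gripper_width: 0.0166
```

```bash
python3 - <<'E'
from pans import *
e=dict(b=(.593,-.057,np.radians(228),.125))
P,st=pans('b',est=e)
s=cv2.cvtColor(P['scene']['frame'],cv2.COLOR_RGB2BGR)[110:290,170:370]
w=cv2.cvtColor(P['wrist']['frame'],cv2.COLOR_RGB2BGR)
cv2.imwrite('pics/s12.png',np.hstack([cv2.resize(s,(400,360),interpolation=cv2.INTER_CUBIC),cv2.resize(w,(400,360))]))
E
```

```text
38.6 [ 0.5237 -0.1353  0.142 ] jaw 138.0 [-22.   5.   2.  87.  -0. -70.] 0.0166
scene b [ 0.5936 -0.0601] yaw 227.8 iou 0.918 grip [ 0.523  -0.1379]
top b [ 0.5941 -0.0586] yaw 228.2 iou 0.841 grip [ 0.5242 -0.1369]
wrist b -
```

View pics/s12.png

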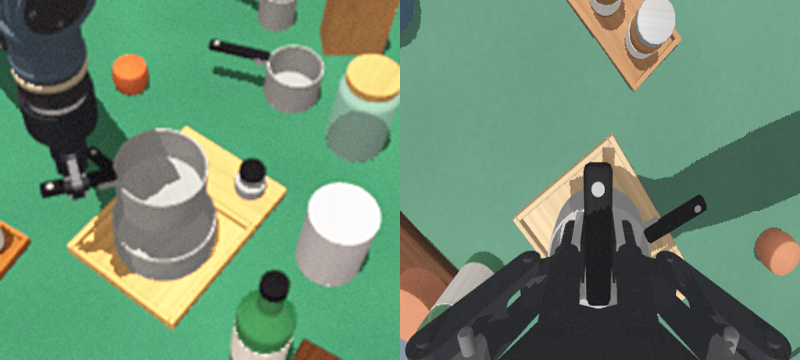

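Pan b is held level over pan_a (scene crop 160,165). Lowering it.

Request:
move_arm(rows=[{"x":0,"y":0.001,"z":-0.015,"wx":0,"wy":0,"wz":0,"gripper":0.9},{"x":0,"y":0.002,"z":-0.035,"wx":0,"wy":0,"wz":0,"gripper":0.9},{"x":0,"y":0.002,"z":-0.055,"wx":0,"wy":0,"wz":0,"gripper":0.9},{"x":0,"y":0.002,"z":-0.075,"wx":0,"wy":0,"wz":0,"gripper":0.9},{"x":0,"y":0.002,"z":-0.092,"wx":0,"wy":0,"wz":0,"gripper":0.9},{"x":0,"y":0.002,"z":-0.104,"wx":0,"wy":0,"wz":0,"gripper":0.9},{"x":0,"y":0.002,"z":-0.109,"wx":0,"wy":0,"wz":0,"gripper":0.9},{"x":0,"y":0.002,"z":-0.109,"wx":0,"wy":0,"wz":0,"gripper":0.9}])

```text
time: 39.75
ee_pos: [0.5239, -0.1328, 0.0333]
orientation: [[-0.669, -0.744, 0.001], [-0.744, 0.669, 0.0], [-0.001, -0.0, -1.0]]
contact_force: [0.3, -0.1, -2.2]
gripper_width: 0.0164
```

Request:
move_arm(rows=[{"x":0,"y":0,"z":-0.001,"wx":0,"wy":0,"wz":0,"gripper":0.9},{"x":0,"y":0,"z":-0.002,"wx":0,"wy":0,"wz":0,"gripper":0.9},{"x":0,"y":0,"z":-0.002,"wx":0,"wy":0,"wz":0,"gripper":0.9},{"x":0,"y":0,"z":-0.002,"wx":0,"wy":0,"wz":0,"gripper":0.9},{"x":0,"y":0,"z":-0.002,"wx":0,"wy":0,"wz":0,"gripper":0.9},{"x":0,"y":0,"z":-0.002,"wx":0,"wy":0,"wz":0,"gripper":0.9},{"x":0,"y":0,"z":-0.002,"wx":0,"wy":0,"wz":0,"gripper":0.9},{"x":0,"y":0,"z":-0.002,"wx":0,"wy":0,"wz":0,"gripper":0.9}])

```text
time: 40.75
ee_pos: [0.5241, -0.1332, 0.0315]
orientation: [[-0.669, -0.743, 0.001], [-0.743, 0.669, -0.001], [-0.0, -0.001, -1.0]]
contact_force: [0.0, -1.0, 0.2]
gripper_width: 0.0166
```

Request:
move_arm(rows=[{"x":0,"y":0,"z":-0.001,"wx":0,"wy":0,"wz":0,"gripper":0.9},{"x":0,"y":0,"z":-0.001,"wx":0,"wy":0,"wz":0,"gripper":0.1},{"x":0,"y":0,"z":-0.001,"wx":0,"wy":0,"wz":0,"gripper":0},{"x":0,"y":0,"z":-0.001,"wx":0,"wy":0,"wz":0,"gripper":0},{"x":0,"y":0,"z":0,"wx":0,"wy":0,"wz":0,"gripper":0},{"x":0,"y":0,"z":0.03,"wx":0,"wy":0,"wz":0,"gripper":0},{"x":0,"y":0,"z":0.08,"wx":0,"wy":0,"wz":0,"gripper":0},{"x":0,"y":0.02,"z":0.13,"wx":0,"wy":0,"wz":0,"gripper":-0.41}])

```text
time: 41.75
ee_pos: [0.5233, -0.1134, 0.1619]
orientation: [[-0.67, -0.742, -0.001], [-0.742, 0.67, 0.0], [0.001, 0.001, -1.0]]
contact_force: [1.0, 0.1, 1.0]
gripper_width: 0.0592
```

Request:
move_arm(rows=[{"x":0,"y":0.06,"z":0.03,"wx":0,"wy":0,"wz":-5,"gripper":-0.41},{"x":0,"y":0.115,"z":0.03,"wx":0,"wy":0,"wz":-10,"gripper":-0.41},{"x":0,"y":0.17,"z":0.03,"wx":0,"wy":0,"wz":-15,"gripper":-0.41},{"x":0,"y":0.225,"z":0.03,"wx":0,"wy":0,"wz":-20,"gripper":-0.41},{"x":0,"y":0.28,"z":0.03,"wx":0,"wy":0,"wz":-25,"gripper":-0.41},{"x":0,"y":0.33,"z":0.03,"wx":0,"wy":0,"wz":-30,"gripper":-0.41},{"x":-0.004,"y":0.368,"z":0.03,"wx":0,"wy":0,"wz":-33,"gripper":-0.41},{"x":-0.004,"y":0.368,"z":0.03,"wx":0,"wy":0,"wz":-33,"gripper":-0.41}])

```text
time: 42.75
ee_pos: [0.5189, 0.2577, 0.1906]
orientation: [[-0.965, -0.264, -0.001], [-0.264, 0.965, 0.0], [0.001, 0.001, -1.0]]
contact_force: [1.2, -0.9, -1.0]
gripper_width: 0.0601
```

```bash
python3 - <<'E'
from pans import *
EST.update(b=(.594,-.057,np.radians(228),.013))
pans('abcd')
E
```

```text
43.0 [0.5199 0.254  0.1911] jaw 104.9 [19. 11. 14. 93. -0.  4.] 0.0604
scene a [ 0.5932 -0.0558] yaw 167.5 iou 0.386 grip [ 0.4907 -0.0331]
scene b [ 0.62   -0.0711] yaw 242.7 iou 0.227 grip [ 0.5718 -0.1643]
scene c [0.6202 0.2843] yaw 194.5 iou 0.931 grip [0.5185 0.258 ]
scene d [0.5211 0.4208] yaw 180.7 iou 0.737 grip [0.4161 0.4195]
top a [ 0.5843 -0.0659] yaw 169.6 iou 0.591 grip [ 0.481 -0.047]
top b [ 0.5937 -0.0566] yaw 228.0 iou 0.942 grip [ 0.5234 -0.1346]
top c [0.6216 0.2822] yaw 196.8 iou 0.774 grip [0.5211 0.2519]
top d -
wrist a [ 0.6158 -0.1046] yaw 191.4 iou 0.952 grip [ 0.5129 -0.1253]
wrist b [ 0.6136 -0.085 ] yaw 232.0 iou 0.91 grip [ 0.5489 -0.1678]
wrist c [0.6202 0.2819] yaw 194.4 iou 0.972 grip [0.5185 0.2558]
wrist d [0.5197 0.4209] yaw 177.4 iou 0.897 grip [0.4148 0.4256]
```

Request:
move_arm(rows=[{"x":-0.001,"y":0.001,"z":-0.04,"wx":0,"wy":0,"wz":0,"gripper":-0.41},{"x":-0.001,"y":0.001,"z":-0.09,"wx":0,"wy":0,"wz":0,"gripper":-0.41},{"x":-0.001,"y":0.001,"z":-0.13,"wx":0,"wy":0,"wz":0,"gripper":-0.41},{"x":-0.001,"y":0.001,"z":-0.16,"wx":0,"wy":0,"wz":0,"gripper":-0.41},{"x":-0.001,"y":0.001,"z":-0.172,"wx":0,"wy":0,"wz":0,"gripper":-0.41},{"x":-0.001,"y":0.001,"z":-0.172,"wx":0,"wy":0,"wz":0,"gripper":-0.41},{"x":-0.001,"y":0.001,"z":-0.172,"wx":0,"wy":0,"wz":0,"gripper":-0.1},{"x":-0.001,"y":0.001,"z":-0.172,"wx":0,"wy":0,"wz":0,"gripper":0.3}])

```text
time: 44.6
ee_pos: [0.5202, 0.2567, 0.021]
orientation: [[-0.966, -0.259, 0.003], [-0.259, 0.966, 0.001], [-0.003, 0.0, -1.0]]
contact_force: [-0.3, 0.4, 0.0]
gripper_width: 0.0309
```

Request:
move_arm(rows=[{"x":0,"y":0,"z":0,"wx":0,"wy":0,"wz":0,"gripper":0.6},{"x":0,"y":0,"z":0,"wx":0,"wy":0,"wz":0,"gripper":0.9},{"x":0,"y":0,"z":0,"wx":0,"wy":0,"wz":0,"gripper":0.9},{"x":0,"y":0,"z":0,"wx":0,"wy":0,"wz":0,"gripper":0.9},{"x":0,"y":0,"z":0.01,"wx":0,"wy":0,"wz":0,"gripper":0.9},{"x":0,"y":0,"z":0.03,"wx":0,"wy":0,"wz":0,"gripper":0.9},{"x":0,"y":0,"z":0.06,"wx":0,"wy":0,"wz":0,"gripper":0.9},{"x":0,"y":0,"z":0.09,"wx":0,"wy":0,"wz":0,"gripper":0.9}])

```text
time: 45.6
ee_pos: [0.5173, 0.2558, 0.1085]
orientation: [[-0.966, -0.259, -0.003], [-0.259, 0.966, -0.001], [0.004, 0.0, -1.0]]
contact_force: [0.8, 0.5, -1.9]
gripper_width: 0.0166
```

Request:
move_arm(rows=[{"x":0,"y":-0.01,"z":0.02,"wx":0,"wy":0,"wz":-3,"gripper":0.9},{"x":0.002,"y":-0.025,"z":0.04,"wx":0,"wy":0,"wz":-9,"gripper":0.9},{"x":0.005,"y":-0.045,"z":0.05,"wx":0,"wy":0,"wz":-17,"gripper":0.9},{"x":0.01,"y":-0.065,"z":0.05,"wx":0,"wy":0,"wz":-25,"gripper":0.9},{"x":0.015,"y":-0.085,"z":0.05,"wx":0,"wy":0,"wz":-33,"gripper":0.9},{"x":0.02,"y":-0.105,"z":0.05,"wx":0,"wy":0,"wz":-41,"gripper":0.9},{"x":0.025,"y":-0.125,"z":0.05,"wx":0,"wy":0,"wz":-49,"gripper":0.9},{"x":0.03,"y":-0.145,"z":0.05,"wx":0,"wy":0,"wz":-57,"gripper":0.9}])

```text
time: 46.6
ee_pos: [0.5479, 0.1107, 0.158]
orientation: [[-0.74, 0.672, -0.003], [0.672, 0.74, 0.001], [0.002, -0.001, -1.0]]
contact_force: [-1.0, 0.0, -1.4]
gripper_width: 0.0162
```

Request:
move_arm(rows=[{"x":0.004,"y":-0.02,"z":0,"wx":0,"wy":0,"wz":-8,"gripper":0.9},{"x":0.008,"y":-0.04,"z":0,"wx":0,"wy":0,"wz":-16,"gripper":0.9},{"x":0.012,"y":-0.058,"z":0,"wx":0,"wy":0,"wz":-24,"gripper":0.9},{"x":0.0135,"y":-0.067,"z":0,"wx":0,"wy":0,"wz":-30,"gripper":0.9},{"x":0.0135,"y":-0.067,"z":0,"wx":0,"wy":0,"wz":-30,"gripper":0.9},{"x":0.0135,"y":-0.067,"z":0,"wx":0,"wy":0,"wz":-30,"gripper":0.9},{"x":0.0135,"y":-0.067,"z":0,"wx":0,"wy":0,"wz":-30,"gripper":0.9},{"x":0.0135,"y":-0.067,"z":0,"wx":0,"wy":0,"wz":-30,"gripper":0.9}])

```text
time: 47.6
ee_pos: [0.5621, 0.0446, 0.1591]
orientation: [[-0.311, 0.951, -0.0], [0.951, 0.311, 0.0], [0.0, -0.0, -1.0]]
contact_force: [-0.4, 0.3, -2.9]
gripper_width: 0.0165
```

```bash
python3 - <<'E'
from pans import *
EST.update(c=(.594,-.057,np.radians(108),.14),b=(.594,-.057,np.radians(228),.013))
P,st=pans('cd')
s=cv2.cvtColor(P['scene']['frame'],cv2.COLOR_RGB2BGR)[80:280,170:370]
w=cv2.cvtColor(P['top']['frame'],cv2.COLOR_RGB2BGR)[120:280,190:350]
cv2.imwrite('pics/s13.png',np.hstack([cv2.resize(s,(400,400),interpolation=cv2.INTER_CUBIC),cv2.resize(w,(400,400),interpolation=cv2.INTER_CUBIC)]))
E
```

```text
47.85 [0.5622 0.0442 0.1591] jaw 18.0 [-2.  8.  8. 89.  0. 70.] 0.0169
scene c [ 0.5963 -0.0531] yaw 109.0 iou 0.884 grip [0.5621 0.0462]
scene d -
top c [ 0.5804 -0.0867] yaw 149.1 iou 0.211 grip [ 0.4903 -0.0327]
top d [0.5193 0.4245] yaw 178.2 iou 0.906 grip [0.4144 0.4278]
wrist c -
wrist d -
```

View pics/s13.png

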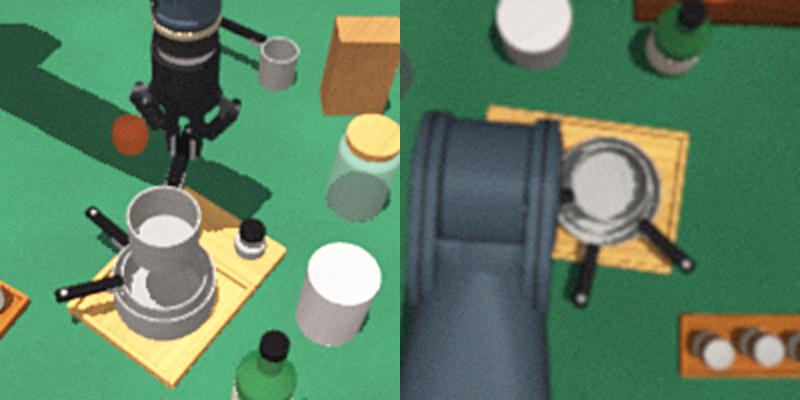

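Pan c is held over the nest and centred (scene crop 163,210), with b seated in a. Lowering it.

Request:
move_arm(rows=[{"x":-0.001,"y":-0.0015,"z":-0.02,"wx":0,"wy":0,"wz":0,"gripper":0.9},{"x":-0.001,"y":-0.0015,"z":-0.04,"wx":0,"wy":0,"wz":0,"gripper":0.9},{"x":-0.001,"y":-0.0015,"z":-0.06,"wx":0,"wy":0,"wz":0,"gripper":0.9},{"x":-0.001,"y":-0.0015,"z":-0.08,"wx":0,"wy":0,"wz":0,"gripper":0.9},{"x":-0.001,"y":-0.0015,"z":-0.1,"wx":0,"wy":0,"wz":0,"gripper":0.9},{"x":-0.001,"y":-0.0015,"z":-0.113,"wx":0,"wy":0,"wz":0,"gripper":0.9},{"x":-0.001,"y":-0.0015,"z":-0.119,"wx":0,"wy":0,"wz":0,"gripper":0.9},{"x":-0.001,"y":-0.0015,"z":-0.119,"wx":0,"wy":0,"wz":0,"gripper":0.9}])

```text
time: 49.15
ee_pos: [0.5614, 0.0424, 0.0403]
orientation: [[-0.309, 0.951, 0.0], [0.951, 0.309, -0.0], [-0.001, 0.0, -1.0]]
contact_force: [-0.9, 0.9, -1.7]
gripper_width: 0.0164
```

Request:
move_arm(rows=[{"x":0,"y":0,"z":-0.001,"wx":0,"wy":0,"wz":0,"gripper":0.9},{"x":0,"y":0,"z":-0.002,"wx":0,"wy":0,"wz":0,"gripper":0.9},{"x":0,"y":0,"z":-0.002,"wx":0,"wy":0,"wz":0,"gripper":0.9},{"x":0,"y":0,"z":-0.002,"wx":0,"wy":0,"wz":0,"gripper":0.9},{"x":0,"y":0,"z":-0.002,"wx":0,"wy":0,"wz":0,"gripper":0.9},{"x":0,"y":0,"z":-0.002,"wx":0,"wy":0,"wz":0,"gripper":0.9},{"x":0,"y":0,"z":-0.002,"wx":0,"wy":0,"wz":0,"gripper":0.9},{"x":0,"y":0,"z":-0.002,"wx":0,"wy":0,"wz":0,"gripper":0.9}])

```text
time: 50.15
ee_pos: [0.5618, 0.0429, 0.0387]
orientation: [[-0.31, 0.951, 0.001], [0.951, 0.31, 0.0], [-0.0, 0.001, -1.0]]
contact_force: [0.7, 2.1, 2.6]
gripper_width: 0.0164
```

Request:
move_arm(rows=[{"x":0,"y":0,"z":0,"wx":0,"wy":0,"wz":0,"gripper":0.2},{"x":0,"y":0,"z":0,"wx":0,"wy":0,"wz":0,"gripper":0},{"x":0,"y":0,"z":0,"wx":0,"wy":0,"wz":0,"gripper":0},{"x":0,"y":0,"z":0,"wx":0,"wy":0,"wz":0,"gripper":0},{"x":0,"y":0,"z":0.03,"wx":0,"wy":0,"wz":0,"gripper":0},{"x":0,"y":0,"z":0.08,"wx":0,"wy":0,"wz":0,"gripper":0},{"x":-0.01,"y":0.02,"z":0.13,"wx":0,"wy":0,"wz":9,"gripper":-0.41},{"x":-0.026,"y":0.063,"z":0.16,"wx":0,"wy":0,"wz":18,"gripper":-0.41}])

```text
time: 51.15
ee_pos: [0.5365, 0.105, 0.2012]
orientation: [[-0.59, 0.808, 0.004], [0.808, 0.59, -0.0], [-0.003, 0.003, -1.0]]
contact_force: [1.0, -0.2, -0.3]
gripper_width: 0.0602
```

Request:
move_arm(rows=[{"x":-0.02,"y":0.05,"z":0,"wx":0,"wy":0,"wz":9,"gripper":-0.41},{"x":-0.04,"y":0.1,"z":0,"wx":0,"wy":0,"wz":18,"gripper":-0.41},{"x":-0.06,"y":0.15,"z":0,"wx":0,"wy":0,"wz":27,"gripper":-0.41},{"x":-0.08,"y":0.2,"z":0,"wx":0,"wy":0,"wz":36,"gripper":-0.41},{"x":-0.1,"y":0.25,"z":0,"wx":0,"wy":0,"wz":45,"gripper":-0.41},{"x":-0.115,"y":0.295,"z":0,"wx":0,"wy":0,"wz":52,"gripper":-0.41},{"x":-0.12,"y":0.32,"z":0,"wx":0,"wy":0,"wz":52,"gripper":-0.41},{"x":-0.12,"y":0.32,"z":0,"wx":0,"wy":0,"wz":52,"gripper":-0.41}])

```text
time: 52.15
ee_pos: [0.4143, 0.4271, 0.1975]
orientation: [[-1.0, 0.031, -0.001], [0.031, 1.0, -0.0], [0.001, -0.001, -1.0]]
contact_force: [0.3, 0.5, -1.2]
gripper_width: 0.0605
```

```bash
python3 - <<'E'
from pans import *
EST.update(c=(.594,-.057,np.radians(108),.018),b=(.594,-.057,np.radians(228),.013))
P,st=pans('dcb')
for n in('top','scene'):
    print(n,[(round(o['confidence'],2),np.round(o['xy']),int(o['mask'].sum())) for o in outline_of(P[n],'pan_a')])
E
```

```text
52.4 [0.4157 0.4246 0.1982] jaw 87.9 [39. 13. 18. 95. -0. 41.] 0.0604
scene d [0.5194 0.4234] yaw 179.6 iou 0.864 grip [0.4144 0.4241]
scene c [ 0.5889 -0.0475] yaw 106.3 iou 0.803 grip [0.5594 0.0533]
scene b [ 0.5721 -0.0239] yaw 303.4 iou 0.508 grip [ 0.63   -0.1115]
top d [0.5192 0.4217] yaw 177.0 iou 0.856 grip [0.4144 0.4272]
top c [ 0.6211 -0.0642] yaw 101.5 iou 0.126 grip [0.6002 0.0387]
top b [ 0.5932 -0.0562] yaw 228.7 iou 0.417 grip [ 0.5239 -0.1351]
wrist d [0.5201 0.4217] yaw 177.0 iou 0.956 grip [0.4153 0.4272]
wrist c -
wrist b -
top [(0.89, array([119., 221.]), 595), (0.73, array([282., 209.]), 542), (0.7, array([263., 209.]), 538), (0.64, array([270., 197.]), 794)]
scene [(0.93, array([256., 215.]), 1090), (0.91, array([236., 222.]), 719), (0.89, array([306., 104.]), 590), (0.8, array([250., 240.]), 965)]
```

Request:
move_arm(rows=[{"x":-0.001,"y":0.002,"z":-0.04,"wx":0,"wy":0,"wz":-0.6,"gripper":-0.41},{"x":-0.001,"y":0.002,"z":-0.09,"wx":0,"wy":0,"wz":-0.6,"gripper":-0.41},{"x":-0.001,"y":0.002,"z":-0.13,"wx":0,"wy":0,"wz":-0.6,"gripper":-0.41},{"x":-0.001,"y":0.002,"z":-0.16,"wx":0,"wy":0,"wz":-0.6,"gripper":-0.41},{"x":-0.001,"y":0.002,"z":-0.177,"wx":0,"wy":0,"wz":-0.6,"gripper":-0.41},{"x":-0.001,"y":0.002,"z":-0.177,"wx":0,"wy":0,"wz":-0.6,"gripper":-0.41},{"x":-0.001,"y":0.002,"z":-0.177,"wx":0,"wy":0,"wz":-0.6,"gripper":-0.1},{"x":-0.001,"y":0.002,"z":-0.177,"wx":0,"wy":0,"wz":-0.6,"gripper":0.3}])

```text
time: 53.95
ee_pos: [0.4155, 0.4287, 0.0232]
orientation: [[-0.999, 0.045, 0.003], [0.045, 0.999, 0.002], [-0.003, 0.002, -1.0]]
contact_force: [0.8, 0.9, 0.3]
gripper_width: 0.0308
```

Request:
move_arm(rows=[{"x":0,"y":0,"z":0,"wx":0,"wy":0,"wz":0,"gripper":0.6},{"x":0,"y":0,"z":0,"wx":0,"wy":0,"wz":0,"gripper":0.9},{"x":0,"y":0,"z":0,"wx":0,"wy":0,"wz":0,"gripper":0.9},{"x":0,"y":0,"z":0,"wx":0,"wy":0,"wz":0,"gripper":0.9},{"x":0,"y":0,"z":0.01,"wx":0,"wy":0,"wz":0,"gripper":0.9},{"x":0,"y":0,"z":0.04,"wx":0,"wy":0,"wz":0,"gripper":0.9},{"x":0,"y":0,"z":0.09,"wx":0,"wy":0,"wz":0,"gripper":0.9},{"x":0,"y":0,"z":0.14,"wx":0,"wy":0,"wz":0,"gripper":0.9}])

```text
time: 54.95
ee_pos: [0.4133, 0.4268, 0.1609]
orientation: [[-0.999, 0.045, -0.003], [0.045, 0.999, -0.002], [0.003, -0.002, -1.0]]
contact_force: [1.1, 0.4, -1.9]
gripper_width: 0.0164
```

```bash
python3 - <<'E'
from pans import *
P,st=pans('',('scene','top'))
s=cv2.cvtColor(P['scene']['frame'],cv2.COLOR_RGB2BGR)[150:290,180:320]
w=cv2.cvtColor(P['top']['frame'],cv2.COLOR_RGB2BGR)[140:260,210:330]
def rim(im,p,r,z,xy,c,o,f):
    for q in proj(p,cyl(*xy,r,z,z)[:40]): cv2.circle(im,tuple(int(round(v)) for v in (q+.5-o)*f),1,c,-1)
s=cv2.resize(s,(400,400),interpolation=cv2.INTER_CUBIC);w=cv2.resize(w,(400,400),interpolation=cv2.INTER_CUBIC)
for r,z,c in((.07,.068,(0,0,255)),(.057,.075,(0,255,255)),(.044,.082,(255,0,0))):
    rim(s,P['scene'],r,z,(.5935,-.0565),c,np.array([180,150]),400/140); rim(w,P['top'],r,z,(.5935,-.0565),c,np.array([210,140]),400/120)
cv2.imwrite('pics/s14.png',np.hstack([s,w]))
E
```

```text
55.15 [0.4147 0.428  0.1619] jaw 87.4 [39. 13. 13. 90.  0. 42.] 0.0169
```

View pics/s14.png

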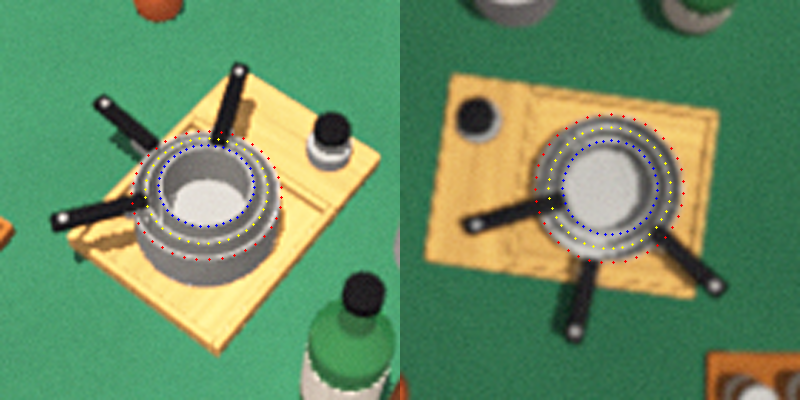

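Pan c is nested, its rim inside b's in both views. Carrying pan d over the nest.

Request:
move_arm(rows=[{"x":0.01,"y":-0.02,"z":0,"wx":0,"wy":0,"wz":4,"gripper":0.9},{"x":0.02,"y":-0.055,"z":0,"wx":0,"wy":0,"wz":11,"gripper":0.9},{"x":0.035,"y":-0.095,"z":0,"wx":0,"wy":0,"wz":19,"gripper":0.9},{"x":0.05,"y":-0.137,"z":0,"wx":0,"wy":0,"wz":27,"gripper":0.9},{"x":0.065,"y":-0.179,"z":0,"wx":0,"wy":0,"wz":35,"gripper":0.9},{"x":0.08,"y":-0.221,"z":0,"wx":0,"wy":0,"wz":43,"gripper":0.9},{"x":0.095,"y":-0.263,"z":0,"wx":0,"wy":0,"wz":51,"gripper":0.9},{"x":0.11,"y":-0.305,"z":0,"wx":0,"wy":0,"wz":59,"gripper":0.9}])

```text
time: 56.15
ee_pos: [0.5226, 0.1208, 0.1577]
orientation: [[-0.549, -0.836, -0.006], [-0.836, 0.549, -0.001], [0.004, 0.004, -1.0]]
contact_force: [0.8, -0.8, -1.7]
gripper_width: 0.0164
```

Request:
move_arm(rows=[{"x":0.015,"y":-0.042,"z":0,"wx":0,"wy":0,"wz":8,"gripper":0.9},{"x":0.03,"y":-0.084,"z":0,"wx":0,"wy":0,"wz":16,"gripper":0.9},{"x":0.045,"y":-0.126,"z":0,"wx":0,"wy":0,"wz":24,"gripper":0.9},{"x":0.06,"y":-0.168,"z":0,"wx":0,"wy":0,"wz":32,"gripper":0.9},{"x":0.075,"y":-0.21,"z":0,"wx":0,"wy":0,"wz":40,"gripper":0.9},{"x":0.09,"y":-0.245,"z":0,"wx":0,"wy":0,"wz":47,"gripper":0.9},{"x":0.1,"y":-0.275,"z":0,"wx":0,"wy":0,"wz":51.6,"gripper":0.9},{"x":0.1,"y":-0.275,"z":0,"wx":0,"wy":0,"wz":51.6,"gripper":0.9}])

```text
time: 57.15
ee_pos: [0.6228, -0.1545, 0.1569]
orientation: [[0.306, -0.952, -0.006], [-0.952, -0.306, 0.001], [-0.003, 0.005, -1.0]]
contact_force: [-0.6, -0.1, -2.2]
gripper_width: 0.0165
```

```bash
python3 - <<'E'
from pans import *
EST.update(d=(.593,-.055,np.radians(288),.14))
P,st=pans('d')
s=cv2.cvtColor(P['scene']['frame'],cv2.COLOR_RGB2BGR)[110:290,170:370]
w=cv2.cvtColor(P['top']['frame'],cv2.COLOR_RGB2BGR)[120:280,190:350]
cv2.imwrite('pics/s15.png',np.hstack([cv2.resize(s,(444,400),interpolation=cv2.INTER_CUBIC),cv2.resize(w,(350,350),interpolation=cv2.INTER_CUBIC).repeat(1,0)[:400] if 0 else cv2.resize(w,(350,400),interpolation=cv2.INTER_CUBIC)]))
E
```

```text
57.4 [ 0.6235 -0.1511  0.1603] jaw -161.9 [ -20.   21.   22.   92.    0. -128.] 0.0169
scene d [ 0.5934 -0.0529] yaw 287.6 iou 0.291 grip [ 0.6251 -0.153 ]
top d [0.5617 0.0307] yaw 269.3 iou 0.277 grip [ 0.5604 -0.0743]
wrist d -
```

Request:
move_arm(rows=[{"x":0.0015,"y":-0.003,"z":-0.01,"wx":0,"wy":0,"wz":0,"gripper":0.9},{"x":0.0015,"y":-0.003,"z":-0.03,"wx":0,"wy":0,"wz":0,"gripper":0.9},{"x":0.0015,"y":-0.003,"z":-0.05,"wx":0,"wy":0,"wz":0,"gripper":0.9},{"x":0.0015,"y":-0.003,"z":-0.07,"wx":0,"wy":0,"wz":0,"gripper":0.9},{"x":0.0015,"y":-0.003,"z":-0.09,"wx":0,"wy":0,"wz":0,"gripper":0.9},{"x":0.0015,"y":-0.003,"z":-0.105,"wx":0,"wy":0,"wz":0,"gripper":0.9},{"x":0.0015,"y":-0.003,"z":-0.113,"wx":0,"wy":0,"wz":0,"gripper":0.9},{"x":0.0015,"y":-0.003,"z":-0.113,"wx":0,"wy":0,"wz":0,"gripper":0.9}])

```text
time: 58.55
ee_pos: [0.6254, -0.1553, 0.0476]
orientation: [[0.309, -0.951, -0.001], [-0.951, -0.309, 0.0], [-0.001, 0.001, -1.0]]
contact_force: [-0.1, -0.3, -2.4]
gripper_width: 0.0163
```

Request:
move_arm(rows=[{"x":0,"y":0,"z":-0.001,"wx":0,"wy":0,"wz":0,"gripper":0.9},{"x":0,"y":0,"z":-0.002,"wx":0,"wy":0,"wz":0,"gripper":0.9},{"x":0,"y":0,"z":-0.002,"wx":0,"wy":0,"wz":0,"gripper":0.9},{"x":0,"y":0,"z":-0.002,"wx":0,"wy":0,"wz":0,"gripper":0.9},{"x":0,"y":0,"z":-0.002,"wx":0,"wy":0,"wz":0,"gripper":0.9},{"x":0,"y":0,"z":-0.002,"wx":0,"wy":0,"wz":0,"gripper":0.9},{"x":0,"y":0,"z":-0.002,"wx":0,"wy":0,"wz":0,"gripper":0.9},{"x":0,"y":0,"z":-0.002,"wx":0,"wy":0,"wz":0,"gripper":0.9}])

```text
time: 59.55
ee_pos: [0.6258, -0.1555, 0.0462]
orientation: [[0.309, -0.951, 0.0], [-0.951, -0.309, -0.0], [0.0, -0.0, -1.0]]
contact_force: [0.1, -0.7, 0.2]
gripper_width: 0.0163
```

Request:
move_arm(rows=[{"x":0,"y":0,"z":-0.0015,"wx":0,"wy":0,"wz":0,"gripper":0.9},{"x":0,"y":0,"z":-0.0015,"wx":0,"wy":0,"wz":0,"gripper":0.2},{"x":0,"y":0,"z":-0.0015,"wx":0,"wy":0,"wz":0,"gripper":0},{"x":0,"y":0,"z":-0.0015,"wx":0,"wy":0,"wz":0,"gripper":0},{"x":0,"y":0,"z":0,"wx":0,"wy":0,"wz":0,"gripper":0},{"x":0,"y":0,"z":0.03,"wx":0,"wy":0,"wz":0,"gripper":0},{"x":0,"y":0,"z":0.08,"wx":0,"wy":0,"wz":0,"gripper":0},{"x":-0.01,"y":-0.01,"z":0.13,"wx":0,"wy":0,"wz":0,"gripper":0}])

```text
time: 60.55
ee_pos: [0.6156, -0.1647, 0.1769]
orientation: [[0.311, -0.95, -0.001], [-0.95, -0.311, 0.001], [-0.001, 0.0, -1.0]]
contact_force: [0.8, -0.2, 0.2]
gripper_width: 0.0427
```

Request:
move_arm(rows=[{"x":-0.03,"y":-0.01,"z":0.05,"wx":0,"wy":0,"wz":-10,"gripper":0},{"x":-0.06,"y":-0.01,"z":0.09,"wx":0,"wy":0,"wz":-20,"gripper":0},{"x":-0.1,"y":-0.01,"z":0.1,"wx":0,"wy":0,"wz":-30,"gripper":0},{"x":-0.14,"y":0.01,"z":0.1,"wx":0,"wy":0,"wz":-40,"gripper":0.5},{"x":-0.17,"y":0.03,"z":0.1,"wx":0,"wy":0,"wz":-50,"gripper":1},{"x":-0.2,"y":0.05,"z":0.1,"wx":0,"wy":0,"wz":-60,"gripper":1},{"x":-0.2,"y":0.05,"z":0.1,"wx":0,"wy":0,"wz":-70,"gripper":1},{"x":-0.2,"y":0.05,"z":0.1,"wx":0,"wy":0,"wz":-80,"gripper":1}])

```text
time: 61.55
ee_pos: [0.4153, -0.115, 0.2767]
orientation: [[-0.885, -0.465, 0.001], [-0.465, 0.885, -0.001], [-0.001, -0.001, -1.0]]
contact_force: [-0.1, -0.0, -0.0]
gripper_width: -0.0003
```

```bash
python3 - <<'E'
from pans import *
A=np.radians; EST.update(a=(.5933,-.0565,A(168),.008),b=(.594,-.057,A(228),.013),c=(.593,-.055,A(108),.018),d=(.593,-.055,A(288),.023))
P,st=pans('',('scene','top'))
s=cv2.cvtColor(P['scene']['frame'],cv2.COLOR_RGB2BGR)[160:290,190:320]
w=cv2.cvtColor(P['top']['frame'],cv2.COLOR_RGB2BGR)[140:260,210:330]
cv2.imwrite('pics/s16.png',np.hstack([cv2.resize(i,(400,400),interpolation=cv2.INTER_CUBIC) for i in(s,w)]))
for n,p in P.items():
    print(n,'plunger',[(round(o['confidence'],2),np.round(o['xy']),int(o['mask'].sum()),ray2plane(p,o['xy'],.065)[0].round(4)) for o in outline_of(p,'plunger_top')])
    # dark head blob
    im=p['frame'].max(2); q=proj(p,[.655,.066,.065])[0]
    m=np.zeros(im.shape,np.uint8); cv2.circle(m,tuple(int(v) for v in q),14,1,-1)
    ys,xs=np.where((m>0)&(im<60)); print(q,len(xs),xs.mean(),ys.mean(),ray2plane(p,[xs.mean(),ys.mean()],.065)[0].round(4))
    print([(round(o['confidence'],2),np.round(o['xy']),int(o['mask'].sum())) for o in outline_of(p,'jar_1')])
E
```

```text
61.75 [ 0.4157 -0.1153  0.2762] jaw 118.2 [-24.  -9.   4. 103.   0. -53.] 0.0004
scene plunger [(0.54, array([263., 208.]), 478, array([ 0.6029, -0.014 ,  0.065 ])), (0.45, array([293., 194.]), 135, array([0.6519, 0.0684, 0.065 ])), (0.21, array([145., 266.]), 1712, array([ 0.4447, -0.3129,  0.065 ]))]
[293.9591832  195.36950935] 111 295.72072072072075 195.13513513513513 [0.6588 0.0693 0.065 ]
[(0.96, array([114., 280.]), 476), (0.87, array([146., 247.]), 412), (0.66, array([161., 224.]), 427), (0.64, array([129., 262.]), 464)]
top plunger [(0.27, array([116., 172.]), 1304, array([0.6567, 0.4452, 0.065 ]))]
[233.90343217 175.49312985] 77 232.2207792207792 174.64935064935065 [0.6575 0.0714 0.065 ]
[(0.59, array([368., 260.]), 201), (0.57, array([354., 261.]), 213), (0.43, array([336., 257.]), 147), (0.28, array([399., 193.]), 763)]
```

View pics/s16.png

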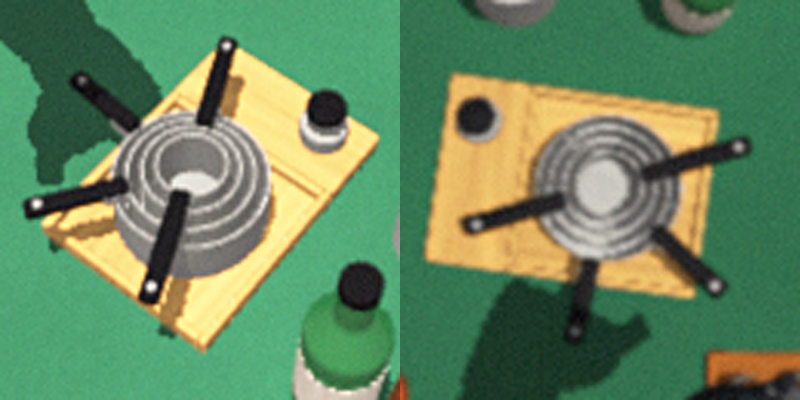

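All four pans are nested and level with handles fanned about 60° apart, and the four jars are found in the rack. Now the plunger at (0.658,0.070).

Request:
move_arm(rows=[{"x":0.04,"y":0.03,"z":0,"wx":0,"wy":0,"wz":0,"gripper":1},{"x":0.085,"y":0.065,"z":0,"wx":0,"wy":0,"wz":0,"gripper":1},{"x":0.13,"y":0.1,"z":0,"wx":0,"wy":0,"wz":0,"gripper":1},{"x":0.175,"y":0.135,"z":0,"wx":0,"wy":0,"wz":0,"gripper":1},{"x":0.215,"y":0.165,"z":-0.01,"wx":0,"wy":0,"wz":0,"gripper":1},{"x":0.242,"y":0.185,"z":-0.05,"wx":0,"wy":0,"wz":0,"gripper":1},{"x":0.242,"y":0.185,"z":-0.1,"wx":0,"wy":0,"wz":0,"gripper":1},{"x":0.242,"y":0.185,"z":-0.15,"wx":0,"wy":0,"wz":0,"gripper":1}])

```text
time: 62.95
ee_pos: [0.6581, 0.0702, 0.1237]
orientation: [[-0.882, -0.471, -0.0], [-0.471, 0.882, -0.0], [0.0, 0.0, -1.0]]
contact_force: [-0.3, -0.8, 0.3]
gripper_width: -0.0
```

Request:
move_arm(rows=[{"x":0,"y":0,"z":-0.015,"wx":0,"wy":0,"wz":0,"gripper":1},{"x":0,"y":0,"z":-0.03,"wx":0,"wy":0,"wz":0,"gripper":1},{"x":0,"y":0,"z":-0.04,"wx":0,"wy":0,"wz":0,"gripper":1},{"x":0,"y":0,"z":-0.05,"wx":0,"wy":0,"wz":0,"gripper":1},{"x":0,"y":0,"z":-0.055,"wx":0,"wy":0,"wz":0,"gripper":1},{"x":0,"y":0,"z":-0.06,"wx":0,"wy":0,"wz":0,"gripper":1},{"x":0,"y":0,"z":-0.065,"wx":0,"wy":0,"wz":0,"gripper":1},{"x":0,"y":0,"z":-0.065,"wx":0,"wy":0,"wz":0,"gripper":1}])

```text
time: 63.95
ee_pos: [0.6573, 0.0696, 0.0605]
orientation: [[-0.883, -0.47, -0.001], [-0.47, 0.883, -0.0], [0.001, 0.0, -1.0]]
contact_force: [-0.3, 1.0, -0.2]
gripper_width: 0.0002
```

No contact at 0.060, as expected from the tip offset. Going on down in small steps.

Request:
move_arm(rows=[{"x":0,"y":0,"z":-0.004,"wx":0,"wy":0,"wz":0,"gripper":1},{"x":0,"y":0,"z":-0.008,"wx":0,"wy":0,"wz":0,"gripper":1},{"x":0,"y":0,"z":-0.012,"wx":0,"wy":0,"wz":0,"gripper":1},{"x":0,"y":0,"z":-0.016,"wx":0,"wy":0,"wz":0,"gripper":1},{"x":0,"y":0,"z":-0.02,"wx":0,"wy":0,"wz":0,"gripper":1},{"x":0,"y":0,"z":-0.024,"wx":0,"wy":0,"wz":0,"gripper":1},{"x":0,"y":0,"z":-0.026,"wx":0,"wy":0,"wz":0,"gripper":1},{"x":0,"y":0,"z":-0.026,"wx":0,"wy":0,"wz":0,"gripper":1}])

```text
time: 64.95
ee_pos: [0.6575, 0.0696, 0.0348]
orientation: [[-0.883, -0.47, -0.0], [-0.47, 0.883, -0.0], [0.0, 0.0, -1.0]]
contact_force: [-0.1, -0.0, 0.4]
gripper_width: -0.0002
```

Request:
move_arm(rows=[{"x":0,"y":0,"z":-0.002,"wx":0,"wy":0,"wz":0,"gripper":1},{"x":0,"y":0,"z":-0.004,"wx":0,"wy":0,"wz":0,"gripper":1},{"x":0,"y":0,"z":-0.006,"wx":0,"wy":0,"wz":0,"gripper":1},{"x":0,"y":0,"z":-0.008,"wx":0,"wy":0,"wz":0,"gripper":1},{"x":0,"y":0,"z":-0.01,"wx":0,"wy":0,"wz":0,"gripper":1},{"x":0,"y":0,"z":-0.01,"wx":0,"wy":0,"wz":0,"gripper":1},{"x":0,"y":0,"z":-0.01,"wx":0,"wy":0,"wz":0,"gripper":1},{"x":0,"y":0,"z":-0.01,"wx":0,"wy":0,"wz":0,"gripper":1}])

```text
time: 65.95
ee_pos: [0.658, 0.0696, 0.0255]
orientation: [[-0.883, -0.47, 0.001], [-0.47, 0.883, -0.0], [-0.001, -0.0, -1.0]]
contact_force: [-0.4, -0.7, 5.0]
gripper_width: 0.0002
```

```bash
python3 - <<'E'
from h import *
s=camera('scene');st=get_state();print(st['ee_pos'],st['contact_force'])
d=cv2.cvtColor(s['frame'],cv2.COLOR_RGB2BGR)[110:270,200:360]; d=cv2.resize(d,(560,560),interpolation=cv2.INTER_CUBIC)
cv2.imwrite('pics/s17.png',d)
E
```

```text
[0.65799203 0.06961116 0.02539692] [-0.82346934  1.25573067  4.21070231]
```

Contact at about 5 N, roughly 6 mm in. Pressing to the stop.

Request:
move_arm(rows=[{"x":0,"y":0,"z":-0.002,"wx":0,"wy":0,"wz":0,"gripper":1},{"x":0,"y":0,"z":-0.004,"wx":0,"wy":0,"wz":0,"gripper":1},{"x":0,"y":0,"z":-0.006,"wx":0,"wy":0,"wz":0,"gripper":1},{"x":0,"y":0,"z":-0.008,"wx":0,"wy":0,"wz":0,"gripper":1},{"x":0,"y":0,"z":-0.009,"wx":0,"wy":0,"wz":0,"gripper":1},{"x":0,"y":0,"z":-0.009,"wx":0,"wy":0,"wz":0,"gripper":1},{"x":0,"y":0,"z":-0.009,"wx":0,"wy":0,"wz":0,"gripper":1},{"x":0,"y":0,"z":-0.009,"wx":0,"wy":0,"wz":0,"gripper":1}])

```text
time: 67.0
ee_pos: [0.6581, 0.0696, 0.0184]
orientation: [[-0.883, -0.47, 0.002], [-0.47, 0.883, -0.0], [-0.001, -0.001, -1.0]]
contact_force: [-3.3, 0.0, 11.7]
gripper_width: -0.0
```

Request:
move_arm(rows=[{"x":0,"y":0,"z":-0.001,"wx":0,"wy":0,"wz":0,"gripper":1},{"x":0,"y":0,"z":-0.002,"wx":0,"wy":0,"wz":0,"gripper":1},{"x":0,"y":0,"z":-0.002,"wx":0,"wy":0,"wz":0,"gripper":1},{"x":0,"y":0,"z":-0.002,"wx":0,"wy":0,"wz":0,"gripper":1},{"x":0,"y":0,"z":-0.002,"wx":0,"wy":0,"wz":0,"gripper":1},{"x":0,"y":0,"z":-0.002,"wx":0,"wy":0,"wz":0,"gripper":1},{"x":0,"y":0,"z":-0.002,"wx":0,"wy":0,"wz":0,"gripper":1},{"x":0,"y":0,"z":-0.002,"wx":0,"wy":0,"wz":0,"gripper":1}])

```text
time: 68.0
ee_pos: [0.6582, 0.0696, 0.0182]
orientation: [[-0.883, -0.47, 0.002], [-0.47, 0.883, -0.0], [-0.002, -0.001, -1.0]]
contact_force: [-5.9, 0.2, 16.6]
gripper_width: 0.0005
```

The force rose to 16.6 N with no further motion, so it is at the stop. Releasing straight up.

Request:
move_arm(rows=[{"x":0,"y":0,"z":0.01,"wx":0,"wy":0,"wz":0,"gripper":1},{"x":0,"y":0,"z":0.03,"wx":0,"wy":0,"wz":0,"gripper":1},{"x":0,"y":0,"z":0.07,"wx":0,"wy":0,"wz":0,"gripper":1},{"x":0,"y":0,"z":0.12,"wx":0,"wy":0,"wz":0,"gripper":1},{"x":0,"y":0,"z":0.17,"wx":0,"wy":0,"wz":0,"gripper":1},{"x":-0.03,"y":0.02,"z":0.22,"wx":0,"wy":0,"wz":0,"gripper":1},{"x":-0.08,"y":0.05,"z":0.25,"wx":0,"wy":0,"wz":0,"gripper":1},{"x":-0.12,"y":0.08,"z":0.25,"wx":0,"wy":0,"wz":0,"gripper":1}])

```text
time: 69.0
ee_pos: [0.5379, 0.1504, 0.2664]
orientation: [[-0.883, -0.469, 0.005], [-0.469, 0.883, 0.001], [-0.005, -0.001, -1.0]]
contact_force: [0.6, 1.0, -0.9]
gripper_width: -0.0
```

Request:
move_arm(rows=[{"x":-0.05,"y":0.03,"z":0,"wx":0,"wy":0,"wz":0,"gripper":1},{"x":-0.1,"y":0.06,"z":0,"wx":0,"wy":0,"wz":0,"gripper":1},{"x":-0.15,"y":0.1,"z":0,"wx":0,"wy":0,"wz":0,"gripper":1},{"x":-0.17,"y":0.12,"z":0,"wx":0,"wy":0,"wz":0,"gripper":1},{"x":-0.17,"y":0.12,"z":0,"wx":0,"wy":0,"wz":0,"gripper":1},{"x":-0.17,"y":0.12,"z":0,"wx":0,"wy":0,"wz":0,"gripper":1},{"x":-0.17,"y":0.12,"z":0,"wx":0,"wy":0,"wz":0,"gripper":1},{"x":-0.17,"y":0.12,"z":0,"wx":0,"wy":0,"wz":0,"gripper":1}])

```text
time: 70.0
ee_pos: [0.3684, 0.269, 0.2637]
orientation: [[-0.884, -0.468, -0.0], [-0.468, 0.884, -0.0], [0.001, -0.0, -1.0]]
contact_force: [-0.3, -0.3, 0.8]
gripper_width: -0.0002
```

```bash
python3 - <<'E'
from h import *
s=camera('scene');st=get_state();print(st['time'],st['ee_pos'],st['contact_force'])
d=cv2.cvtColor(s['frame'],cv2.COLOR_RGB2BGR)[130:320,80:350]; d=cv2.resize(d,(780,549),interpolation=cv2.INTER_CUBIC)
cv2.imwrite('pics/s18.png',d)
E
```

```text
70.05 [0.3683093  0.26907748 0.26383036] [ 0.03588175 -0.81406799  0.20128067]
```

View pics/s18.png

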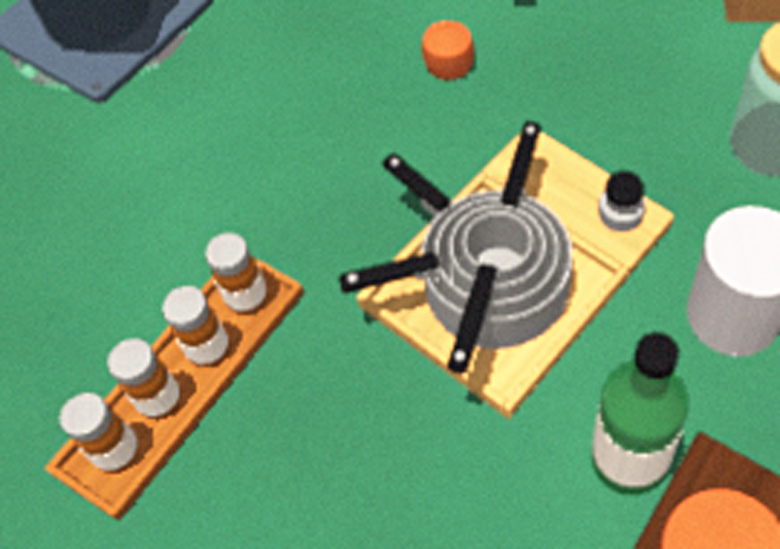

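The last view shows four upright jars in the rack (87–230, 250–420), the pans nested and fanned at (497,260), and the plunger up at (624,190). Handing in.

```bash
python3 -c "
from station import *
print(sign_off())"
```

```text
the job is handed in; nothing more can be done
None
```

The job is done and handed in at about 70 s of the 210 s allowed; sign-off gave no verdict. All four jars are upright in the rack. Pans b, c and d are nested in the largest pan, with handles at about 168° (a), 228° (b), 108° (c) and 288° (d), so neighbours are 60° apart.

- **Plunger:** I pressed it until it stopped moving. Force rose from 11.7 to 16.6 N with no further travel. I then let it go, and the last picture shows it back up.
- **Last picture:** it shows the jars upright, the pans level, and the robot clear of everything. The oil bottle, tin and salt pot look untouched. The mug, the carton and most of the large jar were outside that picture. The arm was never sent near them.
- **Pan d's position:** the silhouette fits failed on d over the nest, and on c once it was nested. I placed d from the arm's position instead and confirmed both nested pans only by eye.
- **Finger length:** the fingertips sit about 35–40 mm behind the reported tool point, so the first grasp closed just above a jar lid. I corrected for this from then on.

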